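Turn up the specimen rotor and load its cradle

ROBOT

A 7-joint arm with a two-finger parallel gripper is mounted at the origin on a cart in front of the work surface, level with it; the furniture and walls round the work are solid. World frame = base frame: x ahead of the robot, y to its left, z up, the work surface at z = 0. Lengths are in m, angles in rad, forces in N, time in s.
With the tool pointing down it reaches from about 0.35 to 0.9 m from the base axis. Payload 7.2 kg.
Tool frame: the origin (TCP) lies midway between the tips of the shut fingers; the grasp point (between the pads) lies r.grasp_offset behind it (r.grasp_offset is the distance from the TCP to the grasp point, in m); z points along the fingers, y is the line along which they close (so a half turn about z gives the same grasp; the last joint's range is limited). The gripper opens to 85 mm and grips with 20 to 120 N. Pads are 22 mm wide; open, the fingers measure 114 mm over their backs; the gripper's body (76 mm by 85 mm) begins 54 mm behind the grasp point. The pads swing forward as they close: fully open they stand 13 mm farther back than shut.
Start: joints at [1.206, 0.411, -0.013, 1.596, 0.006, 1.134, -0.082], TCP at [0.183, -0.598, 0.231] pointing down, gripper open.
Joint ranges: [-2.95, 2.95], [-0.29, 1.99], [-1.47, 1.44], [0.14, 2.54], [-1.03, 4.17], [0.13, 1.85], [-2.86, 2.86]. Speed limits (rad/s): [2.39, 2.39, 3.01, 3.01, 3.14, 3.14, 3.14].

INTERFACE

Orientations are given as a 3x3 rotation matrix whose columns are the frame's x, y, z axes.
In Python, from bench import r gives the robot as it stands.
- The arm moves only by the tool play_rows, never from a script. Its argument "targets" is a list of rows, each a list of 2 entries, a list of its own where there are three numbers: the shift along the tool's x, y, z in m, then the turn about the tool's z in degrees. In form: [[[x, y, z], roll], ...]. A call has 1 to 20 rows; each row shifts and turns the commanded pose from where the row before left it, along the tool's axes as they then stand; what a row does not reach is not made up. A row lasts 1/10 s, in which the tool goes at most 50 mm and 8.59 degrees, less where a joint would pass 70% of its speed; a pose out of reach is approached as far as the arm can. A call is refused whole if a number of a shift passes 0.05 or a number of a turn 8.59, either way. A call with a gripper value outside its range is refused whole. "fingers" is the opening, from 0 (shut) to 1 (fully open), set as the call begins (left out, the last holds). The fingers move at their own pace and stop on an object; the grip force is fixed at half the most. Time passes only in rows, so rows that do not move let the fingers close. It gives the time, the measured TCP pose, the force, the opening and the grip force at its end, in the units of the state.
- r.observe(): the state, without advancing time (a new reading comes with each control period).
- r.grab_frame(name): name is "scene" or "top" or "wrist"; returns (picture, depth): 384x512x3 uint8, red, green, blue; 384x512 float32, m along the optical axis (not along the pixel's ray), 0 where there is no reading.
- r.camera_info(name): a dict with "fovy" (degrees; the focal length in pixels is half the picture's height over the tangent of half this angle, whatever the lens; pixels are square), "cx", "cy" (the principal point, pixels), "eye" and "rotation" of the camera in the world. Camera axes: x right, y down, z forward; pixel columns grow to the right and rows downward; lengths in m; the calibration is good to about 2 mm. A picture is of the moment at which its call begins: read the wrist's pose just before it. camera_info takes no time and is no camera call; for the wrist camera it gives the pose at the moment of the call.
- r.close_job(): hands the job in; it is judged then, once.
The state is a dict: "clock": time; "joint_pos": joint angles; "qvel": joint speeds; "effort": joint torques, N m; "ee_pos": TCP position; "tool_rot": TCP orientation; "force": force on the tool from outside, world axes, zero at the start; "ft_torque": the same for the moment, N m; "gripper_width": finger opening in m; "grip_force": force on a finger pad.
Only numpy, scipy, OpenCV 4.12 (cv2) and the standard library are available. Lean on these libraries where they do the work, as an engineer would, in place of code of your own. Each camera call takes 0.05 s, during which the arm holds its last target. There are 200 camera calls.

TASK

The specimen rotor has been left with its cradle hanging upside down: turn the handwheel by its rim until the white mark, now hidden in the guard, stands straight up, and let the wheel come to rest there. Then load the cradle with all the parts lying about: thread the collars down the stepped arbor, largest first, each fully home, and seat each specimen block flat and square in the pocket it fits, with its key in the slot. Finish with the mark still up and everything let go and at rest, and do not disturb the tin, the bottle or the timer.

Things in the scene. Friction and masses are not known exactly. Their poses are not given: they have to be found in the camera images.
- rotor (a joint): turning angle of the whole rotor (handwheel, shaft, cradle, arbor), rad. 0 (or any whole turn) = white mark straight up, cradle level with its pockets and arbor facing up; growing values turn the top of the wheel along the stand's +x. Spins freely and without end either way, balanced, with a light bearing drag (about 1 N at the rim) so that it stays where it is left. It starts with the mark down, hidden in the guard.
- stand: fixed grey base 125 x 310 x 12 with two bearing pedestals that carry the rotor; origin on the worktop under the middle of the axle, y along the axle (the handwheel is at the -y end), z up. The axle lies 100 above the worktop. A sheet guard 85 high (open at the top) hides the lower part of the wheel; pedestals reach 122 high.
- wheel_centre (a point): centre of the handwheel, on the axle: a plain disc 160 in diameter and 14 thick with a finely knurled rim, 100 above the worktop. The axle is this point's y axis; its z axis points to the mark, turning with the wheel. Its upper part is bare on both faces for pinching or stroking; on its inner (+y) side the bearing pedestal (up to 22 above the axle) stands 23 from its face and the turning cradle 50; the outer side is open.
- mark (a point): outer end of the white index mark, a 6 mm wide line across the rim and down both faces of the wheel from radius 80 to 40; the point lies on the rim at mid-thickness and its z axis points radially outward. Straight up when set.
- arbor_foot (a point): foot of the stepped steel arbor, on the cradle floor; turns with the rotor, z along the arbor toward its tip, x across the cradle (cradle plate 66 wide in x, 194 long in y, its floor 20 from the axle). The arbor has a step of diameter 30 from 0 to 18 above the floor, diameter 20 from 18 to 36, diameter 10 from 36 to 55 and then a cone to 62. The nearest pocket walls are 40 from its axis.
- home_large (a point): where the middle of the large collar lies when home: arbor axis, 8.5 above the cradle floor (collar resting on the floor). Axes as arbor_foot.
- home_medium (a point): where the middle of the medium collar lies when home: arbor axis, 26.5 above the cradle floor (collar resting on the shoulder at 18, just clear of the large collar, also when that is absent). Axes as arbor_foot.
- home_small (a point): where the middle of the small collar lies when home: arbor axis, 44.5 above the cradle floor (collar resting on the shoulder at 36, also when others are absent). Axes as arbor_foot.
- pocket_wide (a point): centre of the floor of the wide pocket, at the wheel end of the cradle: 46.5 (x) x 36.5 (y) inside with a slot 14.5 wide for the key in its -y wall; walls 8 high and 5 thick. Axes as arbor_foot; the seated wide block has its axes along these.
- pocket_narrow (a point): centre of the floor of the narrow pocket, at the end away from the wheel: 34.5 (x) x 36.5 (y) inside with a slot 14.5 wide for the key in its +y wall; walls 8 high and 5 thick. Axes as arbor_foot; the seated narrow block has its axes along these.
- block_wide: plain steel specimen block 44 (x) x 34 (y) x 22 high with a key 12 wide standing out 8 from the middle of its -y side over the full height; origin at the centre of the underside of the 44 x 34 part. May be absent. On the worktop origin z = 0.
- block_narrow: plain steel specimen block 32 (x) x 34 (y) x 22 high with a key 12 wide standing out 8 from the middle of its +y side over the full height; origin at the centre of the underside of the 32 x 34 part. May be absent. On the worktop origin z = 0.
- collar_large: large plain aluminium collar (ring), outside diameter 54, bore 34, 17 tall, lying flat on the worktop; origin at the centre of its underside, z along the bore. Fits over the 30 mm step of the arbor and rests on the cradle floor. May be absent. On the worktop origin z = 0.
- collar_medium: medium plain aluminium collar (ring), outside diameter 44, bore 24, 17 tall, lying flat on the worktop; origin at the centre of its underside, z along the bore. Fits over the 20 mm step of the arbor and rests on the shoulder below it. May be absent. On the worktop origin z = 0.
- collar_small: small plain aluminium collar (ring), outside diameter 36, bore 14, 17 tall, lying flat on the worktop; origin at the centre of its underside, z along the bore. Fits over the 10 mm step of the arbor and rests on the shoulder below it. May be absent. On the worktop origin z = 0.
- mid_large (a point): middle of the large collar, on its axis at half height
- mid_medium (a point): middle of the medium collar, on its axis at half height
- mid_small (a point): middle of the small collar, on its axis at half height
- tin: bystander: round aluminium tin 65 across, 53 high, standing loose behind the right of the work; origin at its foot
- bottle: bystander: small clear bottle with a black cap, 45 across, 80 high, loose behind the work; origin at its foot
- timer: bystander: square white lab timer 62 x 62 x 21, loose at the left; origin at its underside
Mind the look-alikes: they are no part of the job. Leave any yellow look-alike of the collar_large alone.

How it is judged:
By the outcome, as a careful person would: the job done as asked, in the order asked, and still so for the second after the job is handed in, with the robot touching nothing.
Of collar_large, collar_medium, collar_small, block_wide, block_narrow only 3 to 5 are there at a start; the rules pass over those that are not, and their reading is None.
At some moment in a run one of collar_large, collar_medium, collar_small, block_wide, block_narrow may be knocked a few centimetres aside while the robot is not near it.
It also fails if it takes over 210 s, if anything falls off the work surface, if the arm or the gripper's body presses on something with over 40 N, if the wrist force passes 120 N, or if a joint passes its speed limit or range.

## Working session

There is one attempt and no reset: what is moved stays moved. The work goes in short steps, Python scripts to look and compute and a tool call to move; the robot and the scene stay as the last step left them, time stands still between calls to the robot, and variables do not carry over. Pictures are saved under pics/ and viewed, at most 14 in all, crops included, and the job is handed in when it is done.

Besides the shell and the picture viewer there is one more tool, called after ">>>" as name(argument=value, ...) on one line, values as JSON. play_rows: Moves the arm, as the interface text tells. Its arguments: {"type":"object","properties":{"targets":{"type":"array"},"fingers":{"type":"number"}},"required":["targets"]}

```bash
mkdir -p pics; ls
cat > h.py <<'E'
import numpy as np, cv2
from bench import r
def K(n):
    c=r.camera_info(n); f=192/np.tan(np.radians(c["fovy"])/2); return c,f
def cloud(n):
    c,f=K(n); im,d=r.grab_frame(n)
    v,u=np.mgrid[:384,:512]
    P=np.stack([(u-c["cx"])/f*d,(v-c["cy"])/f*d,d],-1)
    W=P@np.array(c["rotation"]).T+np.array(c["eye"])
    W[d==0]=np.nan
    return im,d,W
def save(n,im): cv2.imwrite("pics/"+n,im[...,::-1])
E
python3 - <<'E'
from h import *
np.set_printoptions(precision=3,suppress=True)
for n in("scene","top"):
    im,d,W=cloud(n); save(n+"0.png",cv2.resize(im,(800,600))); np.savez(n+"0.npz",im=im,W=W)
    c=r.camera_info(n);print(n,c)
print(r.observe(), r.grasp_offset)
E
```

```text
pics
scene {'fovy': 52.91196036841849, 'cx': 262.62674805463564, 'cy': 191.27347685576663, 'eye': array([0.102, 0.977, 0.978]), 'rotation': array([[-0.895, -0.301,  0.329],
       [-0.445,  0.569, -0.691],
       [ 0.021, -0.765, -0.643]])}
top {'fovy': 57.3414985325975, 'cx': 254.9822056971713, 'cy': 194.07807081530729, 'eye': array([0.341, 0.065, 1.354]), 'rotation': array([[-0.003, -0.985,  0.173],
       [-1.   ,  0.001, -0.009],
       [ 0.009, -0.173, -0.985]])}
{'clock': 0.1, 'joint_pos': array([ 1.206,  0.412, -0.013,  1.597,  0.006,  1.134, -0.082]), 'qvel': array([ 0.   , -0.001,  0.001, -0.003, -0.001, -0.001,  0.001]), 'effort': array([  0.004, -60.182,   0.685, -30.009,   0.014,   0.006,   0.   ]), 'ee_pos': array([ 0.183, -0.597,  0.231]), 'tool_rot': array([[ 0.956,  0.292, -0.001],
       [ 0.292, -0.956,  0.001],
       [-0.   , -0.001, -1.   ]]), 'force': array([-0.657, -0.162,  0.204]), 'ft_torque': array([0.005, 0.01 , 0.024]), 'grip_force': 0.0, 'gripper_width': 0.08574330753153636} 0.0187
```

View pics/top0.png

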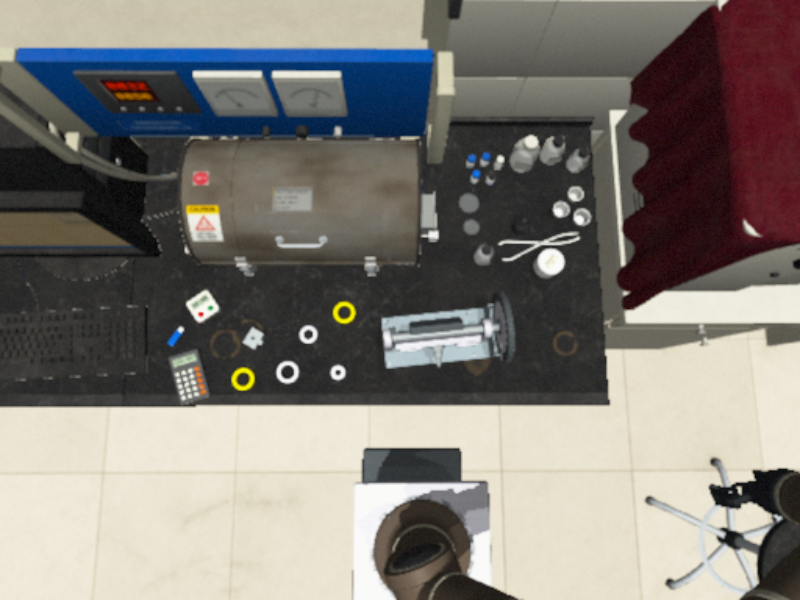

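View pics/scene0.png

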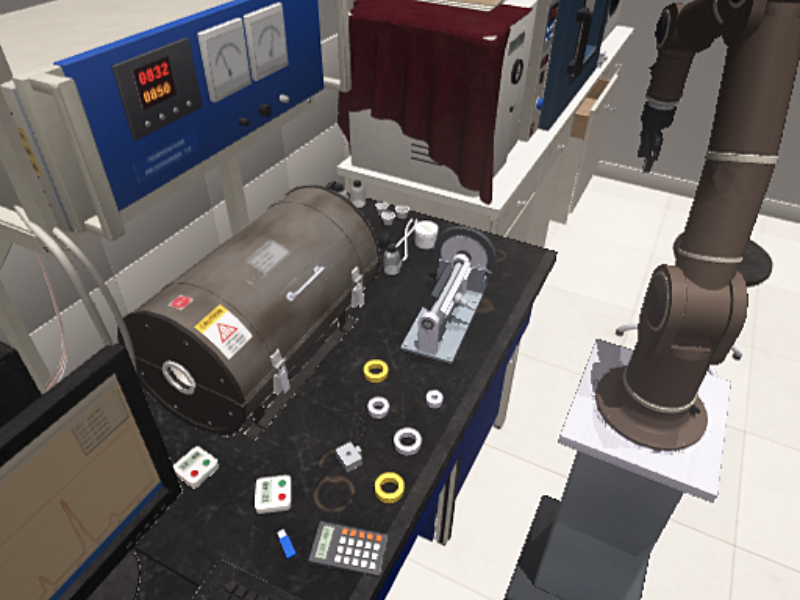

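The top view (800x600) shows the white collars at about (287,372), (308,334) and (338,373), and one keyed block at (253,338). Yellow rings at (243,379) and (344,312) are the look-alikes. The stand is around (445,335), with the wheel at (505,328), and the arbor hangs down toward the robot at (437,355). Next I measure these.

```bash
cat > m.py <<'E'
from h import *
np.set_printoptions(precision=4,suppress=True)
z=np.load("top0.npz"); im,W=z["im"],z["W"]
hsv=cv2.cvtColor(im,cv2.COLOR_RGB2HSV)
m=((W[...,2]>0.006)&(W[...,2]<0.03)&(W[...,0]>0.25)&(W[...,0]<0.75)&(abs(W[...,1])<0.6)).astype(np.uint8)
n,l,st,ce=cv2.connectedComponentsWithStats(m,connectivity=4)
for i in range(1,n):
    if st[i,4]<30: continue
    k=l==i; p=W[k]; top=p[p[:,2]>np.percentile(p[:,2],50)]
    mr=cv2.minAreaRect((p[:,:2]*1000).astype(np.float32))
    print(ce[i]*800/512,st[i,4],"mean",np.nanmean(p,0),"rect",mr,"hsv",hsv[k].mean(0),"z",np.percentile(p[:,2],[50,90]))
# stand points
s=(W[...,0]>0.25)&(W[...,0]<0.7)&(W[...,1]<-0.0)&(W[...,1]>-0.45)
for a,b in((0.008,0.016),(0.1,0.14),(0.15,0.2)):
    k=s&(W[...,2]>a)&(W[...,2]<b); p=W[k]; print(a,k.sum(),p.mean(0),cv2.minAreaRect((p[:,:2]*1000).astype(np.float32)))
c=im[150:270,120:345]; save("c1.png",cv2.resize(c,(800,427),interpolation=cv2.INTER_CUBIC))
E
python3 m.py
```

```text
[201.8569 306.5161] 276 mean [0.5682 0.5358 0.0184] rect ((570.0036010742188, 540.4959716796875), (69.2791976928711, 65.80654907226562), 37.528541564941406) hsv [ 34.8333  24.6667 217.4275] z [0.0187 0.0229]
[342.7849 312.5919] 102 mean [0.5528 0.1892 0.0168] rect ((551.8513793945312, 188.87078857421875), (50.843849182128906, 50.92734909057617), 3.0381743907928467) hsv [ 29.     248.9804 216.0784] z [0.0169 0.0215]
[431.6913 319.2501] 478 mean [ 0.5364 -0.0302  0.0131] rect ((532.3703002929688, -30.494857788085938), (43.42897033691406, 255.21493530273438), 5.825318336486816) hsv [ 95.9351  26.2929 175.5293] z [0.013  0.0166]
[307.2266 334.2188] 80 mean [0.4993 0.2753 0.017 ] rect ((499.0241394042969, 275.4511413574219), (41.017738342285156, 42.55220031738281), 8.766824722290039) hsv [ 78.65     2.1375 216.325 ] z [0.0179 0.0205]
[252.842 338.718] 127 mean [0.488  0.4064 0.0216] rect ((488.2449645996094, 407.5503845214844), (48.568992614746094, 44.89152526855469), 60.03706741333008) hsv [ 83.0315   9.6614 190.3071] z [0.0224 0.0269]
[465.0811 352.2399] 316 mean [ 0.4548 -0.1106  0.013
[... 918 characters left out ...]
442337036133), 49.15138626098633) hsv [ 44.6667   2.4762 221.3492] z [0.0178 0.0203]
[242.0825 378.7553] 119 mean [0.3918 0.4295 0.0161] rect ((392.09222412109375, 432.2982177734375), (57.4212532043457, 51.538021087646484), 78.6795654296875) hsv [ 28.9244 248.3697 216.563 ] z [0.0167 0.0211]
0.008 637 [ 0.4962 -0.1111  0.0122] ((513.136474609375, -218.54461669921875), (433.9737854003906, 369.16314697265625), 89.49223327636719)
0.1 798 [ 0.4938 -0.0975  0.1197] ((524.4344482421875, -231.29539489746094), (152.46157836914062, 473.415283203125), 21.49219512939453)
0.15 253 [ 0.5343 -0.2479  0.1707] ((583.2520751953125, -309.986572265625), (117.80586242675781, 355.71142578125), 31.04804801940918)
```

View pics/c1.png

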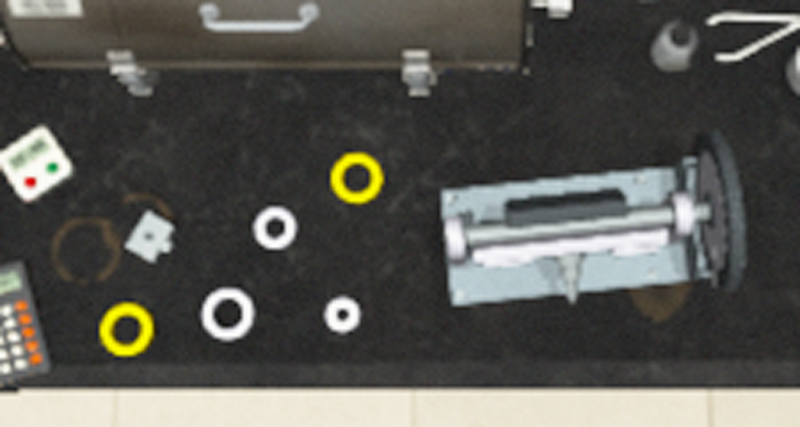

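The crop confirms it: the white/aluminium rings are the collars (large (228,313), medium (275,228), small (342,314)). The two yellow rings are look-alikes to leave alone. One block is present, at (150,236), with its key toward lower-right. Now the stand axis and arbor direction.

```bash
cat > s.py <<'E'
from h import *
np.set_printoptions(precision=4,suppress=True)
z=np.load("top0.npz"); im,W=z["im"],z["W"]
X,Y,Z=W[...,0],W[...,1],W[...,2]
s=(X>0.37)&(X<0.66)&(Y<0.1)&(Y>-0.3)
# base outline
k=s&(Z>0.008)&(Z<0.017); p=W[k]; h=cv2.minAreaRect((p[:,:2]*1000).astype(np.float32)); print("base",h)
k=s&(Z>0.105)&(Z<0.14)
n,l,st,ce=cv2.connectedComponentsWithStats(k.astype(np.uint8))
for i in range(1,n):
    if st[i,4]>15: p=W[l==i]; print(st[i,4],p.mean(0),p.min(0),p.max(0))
# wheel
k=s&(Y<-0.2)&(Z>0.10); p=W[k]; print("wheel",len(p),p.min(0),p.max(0))
q=p[p[:,2]>0.13]
print(np.polyfit(q[:,0],q[:,1],1),q.mean(0))
for a in range(60,190,10):
    t=p[(p[:,2]>a/1e3-.005)&(p[:,2]<a/1e3+.005)]
    if len(t):print(a,t.min(0),t.max(0))
# arbor
k=s&(X<0.475)&(Y>-0.12)&(Y<-0.03)&(Z>0.02)&(Z<.12); print(W[k])
E
python3 s.py
```

```text
base ((512.4747314453125, -105.22679138183594), (267.935302734375, 400.0834045410156), 3.311868667602539)
1036 [ 0.487  -0.0514  0.1203] [ 0.4265 -0.1982  0.105 ] [0.5835 0.0887 0.1396]Traceback (most recent call last):
  File "s.py", line 13, in <module>
    k=s&(Y<-0.2)&(Z>0.10); p=W[k]; print("wheel",len(p),p.min(0),p.max(0))
                                                        ~~~~~^^^
    return umr_minimum(a, axis, None, out, keepdims, initial, where)
ValueError: zero-size array to reduction operation minimum which has no identity
```

```bash
cat > s2.py <<'E'
from h import *
np.set_printoptions(precision=4,suppress=True)
z=np.load("top0.npz"); im,W=z["im"],z["W"]
X,Y,Z=W[...,0],W[...,1],W[...,2]
s=(X>0.37)&(X<0.62)&(Y<0.12)&(Y>-0.3)
k=s&(Z>0.008)&(Z<0.016)&(Y>-0.2)
m=cv2.morphologyEx(k.astype(np.uint8),cv2.MORPH_OPEN,np.ones((2,2)))>0
p=W[m]; print("base",cv2.minAreaRect((p[:,:2]*1000).astype(np.float32)))
q=s&(Y<-0.14)&(Z>0.145); p=W[q]; print("wheel",len(p),p.min(0),p.max(0),cv2.minAreaRect((p[:,:2]*1000).astype(np.float32)))
for a in range(105,190,10):
    t=W[s&(Y<-0.14)&(abs(Z-a/1e3)<.005)]
    if len(t):print(a,len(t),t.min(0),t.max(0))
k=s&(Z>0.112)&(Z<0.13); print("ped")
for lo,hi in((-.13,-.10),(-.09,-.05),(-.05,0),(0,.04),(.05,.1),(-.145,-.13)):
    t=W[k&(Y>lo)&(Y<hi)]
    if len(t): print(lo,len(t),np.median(t,0),t.min(0),t.max(0))
k=s&(X<0.475)&(Y>-0.09)&(Y<-0.01)&(Z>0.02)&(Z<.12); print(W[k])
E
python3 s2.py
```

```text
base ((488.65020751953125, -38.626129150390625), (123.36002349853516, 252.1251678466797), 6.620322227478027)
wheel 211 [ 0.4412 -0.1975  0.145 ] [ 0.5747 -0.1731  0.1837] ((507.74407958984375, -184.21417236328125), (133.7476806640625, 14.483375549316406), 5.418063163757324)
105 51 [ 0.4272 -0.1925  0.1002] [ 0.5749 -0.1402  0.11  ]
115 66 [ 0.4265 -0.1871  0.11  ] [ 0.5835 -0.1419  0.1199]
125 53 [ 0.4291 -0.1982  0.1202] [ 0.5824 -0.141   0.1299]
135 32 [ 0.4322 -0.1965  0.1301] [ 0.5737 -0.1704  0.1396]
145 41 [ 0.438  -0.1988  0.1401] [ 0.5755 -0.1716  0.1498]
155 41 [ 0.4442 -0.1958  0.1503] [ 0.57   -0.1731  0.1599]
165 45 [ 0.4534 -0.195   0.1604] [ 0.5573 -0.1736  0.1699]
175 82 [ 0.4596 -0.1938  0.1702] [ 0.5488 -0.1746  0.1797]
185 23 [ 0.4887 -0.1926  0.18  ] [ 0.5228 -0.1792  0.1837]
ped
-0.13 52 [ 0.475  -0.113   0.1231] [ 0.4612 -0.1297  0.1123] [ 0.5013 -0.101   0.1295]
-0.09 96 [ 0.4785 -0.0734  0.1248] [ 0.4613 -0.0887  0.1122] [ 0.5194 -0.0518  0.1299]
-0.05 110 [ 0.4755 -0.026   0.1253] [ 0.458  -0.05    0.1121] [ 0.5152 -0.0002  0.1298]
0 90 [0.4681 0.0182 0.1246] 
[... 1617 characters left out ...]
 0.4427 -0.0405  0.0906]
 [ 0.4429 -0.0443  0.0875]
 [ 0.4482 -0.0804  0.0217]
 [ 0.4398 -0.0266  0.0825]
 [ 0.4395 -0.03    0.0857]
 [ 0.4392 -0.0333  0.0896]
 [ 0.4392 -0.037   0.0889]
 [ 0.4389 -0.0402  0.0933]
 [ 0.4396 -0.0446  0.084 ]
 [ 0.4359 -0.0336  0.0855]
 [ 0.4365 -0.0378  0.078 ]
 [ 0.4365 -0.0414  0.0779]
 [ 0.4327 -0.0339  0.0804]
 [ 0.4325 -0.0374  0.0824]
 [ 0.4327 -0.0412  0.08  ]
 [ 0.4295 -0.0343  0.0745]
 [ 0.4289 -0.0373  0.083 ]
 [ 0.4292 -0.0413  0.078 ]
 [ 0.4258 -0.0342  0.0754]
 [ 0.4258 -0.0378  0.0758]
 [ 0.4256 -0.0413  0.0778]
 [ 0.4221 -0.034   0.0774]
 [ 0.422  -0.0376  0.0777]
 [ 0.4221 -0.0413  0.0763]
 [ 0.4182 -0.0372  0.0812]
 [ 0.4152 -0.0379  0.072 ]]
```

Arbor tip measured at (0.415, -0.038, 0.074), radius about 82 mm as it should be, which puts the rotor at about -109°. The wheel centre is near (0.507, -0.184) and the stand's yaw is about 5.4°. I'll need roughly +109°, done as two pinched strokes. First, moving over the wheel.

```bash
cat >> h.py <<'E'
np.set_printoptions(precision=4,suppress=True)
YS=np.radians(5.4); XS=np.array([np.cos(YS),np.sin(YS),0]); YSv=np.array([-np.sin(YS),np.cos(YS),0])
WC=np.array([0.507,-0.1845,0.1])
def go(p,yaw=None):
    """print tool-frame shift to TCP target p; yaw = world angle (deg) of tool x. Shift valid BEFORE roll."""
    o=r.observe(); R=np.array(o["tool_rot"]); d=R.T@(np.array(p)-o["ee_pos"])
    cur=np.degrees(np.arctan2(R[1,0],R[0,0])); roll=None
    if yaw is not None:
        roll=-((yaw-cur+90)%180-90); 
    print("shift mm",(d*1000).round(1),"roll",None if roll is None else round(roll,2),"yaw now",round(cur,1),"j7",round(o["joint_pos"][6],2),"t",o["clock"])
E
python3 - <<'E'
from h import *
go(WC+[0,0,0.15]-0.032*XS,5.4)
f=np.radians(np.arange(-28,28,4)); x=68*np.sin(f); z=68*np.cos(f); print(x[0],z[0]); print(np.c_[np.diff(x),-np.diff(z)].round(1).tolist())
E
```

```text
shift mm [ 399.6 -306.3  -19.1] roll 11.61 yaw now 17.0 j7 -0.08 t 0.1
-31.924066269440576 60.04043631440703
[[4.3, -2.1], [4.4, -1.8], [4.5, -1.5], [4.6, -1.1], [4.7, -0.8], [4.7, -0.5], [4.7, -0.2], [4.7, 0.2], [4.7, 0.5], [4.7, 0.8], [4.6, 1.1], [4.5, 1.5], [4.4, 1.8]]
```

>>> play_rows(targets=[[[0,0,-0.04],0],[[0.02,-0.015,-0.03],0],[[0.03,-0.023,0],0],[[0.03,-0.023,0],0],[[0.03,-0.023,0],0],[[0.03,-0.023,0],0],[[0.03,-0.023,0],0],[[0.03,-0.023,0],0],[[0.03,-0.023,0],0],[[0.03,-0.023,0],0],[[0.03,-0.023,0],0],[[0.03,-0.023,0],0],[[0.03,-0.023,0],0],[[0.03,-0.023,0],0],[[0.02,-0.015,0],0],[[0,0,0],6],[[0,0,0],5.6],[[0,0,0],0]], fingers=0.5)

```text
clock: 1.9
ee_pos: [0.4757, -0.1878, 0.3009]
tool_rot: [[0.996, 0.093, -0.001], [0.093, -0.996, 0.0], [-0.001, -0.0, -1.0]]
force: [-0.3, -0.7, 0.6]
gripper_width: 0.0431
grip_force: 0.0
```

Run:
```python
from h import *
go(WC+[0,0,0.15]-0.032*XS,5.4)
im,d,W=cloud("wrist"); save("w1.png",im); np.savez("w1.npz",im=im,W=W)
X,Y,Z=W[...,0],W[...,1],W[...,2]
k=(Z>0.14)&(Z<0.19)&(X>.4)&(X<.62)&(Y<-.14)&(Y>-.24)
p=W[k];print(len(p),cv2.minAreaRect((p[:,:2]*1000).astype(np.float32)),p.min(0),p.max(0))
```

```text
shift mm [-0.4 -0.3 50.9] roll -0.04 yaw now 5.4 j7 -1.25 t 1.9
1908 ((508.4190673828125, -187.384033203125), (137.4132080078125, 13.940281867980957), 5.734521389007568) [ 0.4396 -0.2002  0.14  ] [ 0.577  -0.1743  0.1817]
```

View pics/w1.png

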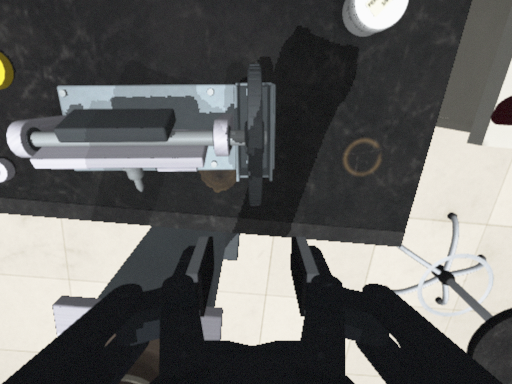

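The wrist view shows the wheel edge-on at (255,135), with the arbor hanging at (138,182). The tool is aligned over the rim, so I descend and pinch.

>>> play_rows(targets=[[[0,0.001,0.03],0],[[0,0,0.04],0],[[0,0,0.04],0],[[0,0,0.03],0],[[0,0,0.013],0],[[0,0,0],0]])

```text
clock: 2.55
ee_pos: [0.4749, -0.1889, 0.1469]
tool_rot: [[0.995, 0.096, -0.003], [0.096, -0.995, 0.001], [-0.003, -0.002, -1.0]]
force: [0.3, 0.6, 1.0]
gripper_width: 0.0425
grip_force: 0.0
```

>>> play_rows(targets=[[[0,0,0],0],[[0,0,0],0],[[0,0,0],0],[[0,0,0],0],[[0,0,0],0]], fingers=0)

```text
clock: 3.05
ee_pos: [0.477, -0.1905, 0.1502]
tool_rot: [[0.996, 0.094, 0.003], [0.094, -0.996, -0.003], [0.003, 0.003, -1.0]]
force: [-1.2, -4.9, 6.9]
gripper_width: 0.0129
grip_force: 61.9
```

>>> play_rows(targets=[[[0.0043,0,-0.0021],0],[[0.0044,0,-0.0018],0],[[0.0045,0,-0.0015],0],[[0.0046,0,-0.0011],0],[[0.0047,0,-0.0008],0],[[0.0047,0,-0.0005],0],[[0.0047,0,-0.0002],0],[[0.0047,0,0.0002],0],[[0.0047,0,0.0005],0],[[0.0047,0,0.0008],0],[[0.0046,0,0.0011],0],[[0.0045,0,0.0015],0],[[0.0044,0,0.0018],0],[[0,0,0],0],[[0,0,0],0]])

```text
clock: 4.55
ee_pos: [0.5346, -0.1847, 0.1516]
tool_rot: [[0.996, 0.094, -0.0], [0.094, -0.996, -0.002], [-0.001, 0.002, -1.0]]
force: [-3.1, -3.3, 5.8]
gripper_width: 0.0129
grip_force: 64.4
```

```bash
cat > ang.py <<'E'
from h import *
# rotor angle: arbor points from top camera
im,d,W=cloud("top")
A=np.array([0.492,-0.037,0.1])
D=W-A; xs=D@XS; ys=D@YSv; zs=D[...,2]
rr=np.hypot(xs,zs); k=(abs(ys)<.012)&(rr>.058)&(rr<.09)&(W[...,2]>.03)
print(k.sum(),"arbor angle deg",np.degrees(np.arctan2(xs[k],zs[k])).round(1)[:20], np.median(np.degrees(np.arctan2(xs[k],zs[k]))))
o=r.observe();print(o["force"],o["ft_torque"],o["ee_pos"])
E
python3 ang.py
```

```text
19 arbor angle deg [-66.9 -69.9 -64.9 -66.4 -71.2 -70.1 -67.  -69.1 -72.  -70.5 -65.  -73.
 -71.9 -68.7 -72.1 -69.6 -67.8 -73.2 -70.4] -69.93086093023365
[-3.0961 -3.7597  5.7707] [-0.8144  1.091   0.2854] [ 0.5346 -0.1847  0.1516]
```

>>> play_rows(targets=[[[0,0,0],0],[[0,0,0],0],[[0,0,0],0],[[0,0,-0.03],0],[[0,0,-0.03],0],[[-0.03,0,0],0],[[-0.03,0,0],0],[[-0.002,0,0.03],0],[[0,0,0.028],0],[[0,0,0],0]], fingers=0.4)

```text
clock: 5.6
ee_pos: [0.4712, -0.1885, 0.1497]
tool_rot: [[0.996, 0.094, -0.005], [0.094, -0.996, 0.002], [-0.005, -0.003, -1.0]]
force: [-0.5, 0.5, 1.5]
gripper_width: 0.0342
grip_force: 0.0
```

```bash
python3 ang.py
```

```text
22 arbor angle deg [-63.  -64.1 -64.7 -67.6 -70.4 -67.7 -67.8 -74.1 -72.2 -70.6 -67.7 -67.9
 -69.1 -69.3 -68.1 -69.5 -68.3 -71.1 -69.7 -70.7] -69.21316982799922
[-0.5009 -0.6153  0.7917] [ 0.0231 -0.059   0.0109] [ 0.4725 -0.1887  0.1515]
```

>>> play_rows(targets=[[[0,0,0],0],[[0,0,0],0],[[0,0,0],0],[[0,0,0],0]], fingers=0)

```text
clock: 6.05
ee_pos: [0.4746, -0.1908, 0.1539]
tool_rot: [[0.996, 0.094, 0.003], [0.094, -0.996, -0.002], [0.003, 0.003, -1.0]]
force: [0.3, -4.7, 1.2]
gripper_width: 0.0123
grip_force: 60.5
```

>>> play_rows(targets=[[[0.0043,0,-0.0021],0],[[0.0044,0,-0.0018],0],[[0.0045,0,-0.0015],0],[[0.0046,0,-0.0011],0],[[0.0047,0,-0.0008],0],[[0.0047,0,-0.0005],0],[[0.0047,0,-0.0002],0],[[0.0047,0,0.0002],0],[[0.0047,0,0.0005],0],[[0.0047,0,0.0008],0],[[0.0046,0,0.0011],0],[[0.0045,0,0.0015],0],[[0.0044,0,0.0018],0],[[0,0,0],0],[[0,0,0],0]])

```text
clock: 7.55
ee_pos: [0.5333, -0.1849, 0.1567]
tool_rot: [[0.996, 0.094, 0.002], [0.094, -0.996, -0.002], [0.002, 0.002, -1.0]]
force: [-2.7, -3.2, 8.8]
gripper_width: 0.0125
grip_force: 64.4
```

>>> play_rows(targets=[[[0,0,0],0],[[0,0,0],0],[[0,0,0],0],[[0,0,-0.03],0],[[0,0,-0.03],0],[[-0.04,0,-0.03],0],[[-0.04,0,-0.03],0],[[-0.04,0,0],0],[[-0.02,0,0],0],[[0,0,0],0]], fingers=0.4)

```text
clock: 8.55
ee_pos: [0.3909, -0.1974, 0.2751]
tool_rot: [[0.996, 0.092, 0.0], [0.092, -0.996, -0.001], [-0.0, 0.001, -1.0]]
force: [-0.5, 0.3, 0.9]
gripper_width: 0.0344
grip_force: 0.0
```

```bash
python3 ang.py
cat > mark.py <<'E'
from h import *
import sys
im,d,W=cloud("wrist"); save(sys.argv[1],im)
X,Y,Z=W[...,0],W[...,1],W[...,2]
D=W-np.array([.507,-.187,.1]); xs=D@XS; ys=D@YSv; zs=D[...,2]
rr=np.hypot(xs,zs)
k=(abs(ys)<.012)&(rr>.07)&(rr<.09)&(zs>0)
a=np.degrees(np.arctan2(xs,zs)); g=im.mean(-1)
p=W[k&(zs>.04)]; mr=cv2.minAreaRect((p[:,:2]*1000).astype(np.float32)); print("wheel",mr,p[:,2].max())
# circle fit
q=np.c_[xs[k]+0,zs[k]]; A=np.c_[2*q,np.ones(len(q))]; s=np.linalg.lstsq(A,(q**2).sum(1),rcond=None)[0]; print("circle c",s[:2],"R",np.sqrt(s[2]+s[0]**2+s[1]**2))
w=k&(g>150); print("white px",w.sum(),"angle",np.median(a[w]) if w.any() else None,a[w].min() if w.any() else 0,a[w].max() if w.any() else 0,W[w].mean(0) if w.any() else 0)
E
python3 mark.py w2.png
```

```text
17 arbor angle deg [-22.  -26.5 -26.1 -30.  -30.7 -30.8 -29.  -33.8 -31.7 -31.7 -32.5 -32.9
 -31.9 -32.7 -35.2 -32.9 -33.5] -31.74415459262265
[ 0.791  -0.3543  0.6894] [ 0.005  -0.0523 -0.0413] [ 0.3926 -0.1971  0.2751]
wheel ((488.96673583984375, -189.53604125976562), (100.66978454589844, 15.272379875183105), 5.381947040557861) 0.18156518194818103
circle c [0.0005 0.0009] R 0.07855844731099271
white px 103 angle -33.23523527873016 -35.823632327884475 -31.058230268630094 [ 0.4634 -0.1903  0.1666]
```

View pics/w2.png

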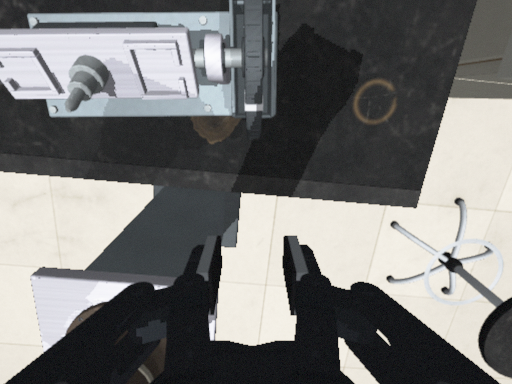

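The mark is now visible at (252,107), at about -33° (arbor at -32°). One more stroke of about 49 mm, centred on the top.

Run:
```python
from h import *
go(np.array([.507,-.1872,.152])-.0245*XS,5.4)
f=np.arcsin(np.linspace(-24.5,24.5,13)/68); print((-np.diff(68*np.cos(f))).round(1))
```

```text
shift mm [ 89.1   1.  123. ] roll -0.01 yaw now 5.4 j7 -1.14 t 8.65
[-1.4 -1.1 -0.9 -0.6 -0.4 -0.1  0.1  0.4  0.6  0.9  1.1  1.4]
```

>>> play_rows(targets=[[[0.04,0.001,0],0],[[0.04,0,0.02],0],[[0.009,0,0.03],0],[[0,0,0.04],0],[[0,0,0.033],0],[[0,0,0],0],[[0,0,0],0]])

```text
clock: 9.35
ee_pos: [0.4828, -0.1888, 0.1515]
tool_rot: [[0.995, 0.095, -0.001], [0.095, -0.995, 0.001], [-0.001, -0.001, -1.0]]
force: [-0.3, -0.4, 0.2]
gripper_width: 0.0339
grip_force: 0.0
```

>>> play_rows(targets=[[[0,0,0],0],[[0,0,0],0],[[0,0,0],0],[[0.004,0,-0.0014],0],[[0.0041,0,-0.0011],0],[[0.0041,0,-0.0009],0],[[0.0041,0,-0.0006],0],[[0.0041,0,-0.0004],0],[[0.0041,0,-0.0001],0],[[0.0041,0,0.0001],0],[[0.0041,0,0.0004],0],[[0.0041,0,0.0006],0],[[0.0041,0,0.0009],0],[[0.0041,0,0.0011],0],[[0.004,0,0.0014],0],[[0,0,0],0],[[0,0,0],0]], fingers=0)

```text
clock: 11.05
ee_pos: [0.5301, -0.1852, 0.153]
tool_rot: [[0.996, 0.094, -0.001], [0.094, -0.996, -0.001], [-0.001, 0.001, -1.0]]
force: [-4.9, -0.5, 9.2]
gripper_width: 0.0129
grip_force: 65.0
```

>>> play_rows(targets=[[[0,0,0],0],[[0,0,0],0],[[0,0,0],0],[[0,0,-0.03],0],[[0,0,-0.03],0],[[-0.04,0,-0.03],0],[[-0.04,0,-0.03],0],[[-0.04,0,0],0],[[0,0,0],0]], fingers=0.4)

```text
clock: 11.95
ee_pos: [0.4073, -0.1974, 0.2725]
tool_rot: [[0.996, 0.09, -0.0], [0.09, -0.996, -0.002], [-0.001, 0.002, -1.0]]
force: [0.4, -0.9, 0.1]
gripper_width: 0.034
grip_force: 0.0
```

```bash
python3 mark.py w3.png; python3 ang.py
```

```text
wheel ((497.4785461425781, -188.4251251220703), (114.80905151367188, 15.06549072265625), 5.37965202331543) 0.18235085937130718
circle c [0.0009 0.0004] R 0.07911471691950296
white px 185 angle -1.8880918625663117 -3.9030496109131043 0.2773521068236307 [ 0.5044 -0.1878  0.1801]
13 arbor angle deg [  1.1  -1.3  -1.8  -1.8  -3.4  -4.   -4.2  -6.   -6.3  -6.5  -9.2  -9.5
 -12.5] -4.170259107930788
[ 0.3694  0.0356 -0.0448] [-0.0236 -0.0725  0.0272] [ 0.411  -0.1965  0.272 ]
```

Mark at about -2°. I'll check the level of the cradle itself, viewed from above, before the last small correction.

>>> play_rows(targets=[[[0,-0.04,-0.02],0],[[0,-0.04,-0.02],0],[[0,-0.04,0],0],[[0,-0.03,0],0],[[0,0,0],0],[[0,0,0],0]])

```text
clock: 12.65
ee_pos: [0.3979, -0.0462, 0.3113]
tool_rot: [[0.995, 0.097, 0.0], [0.097, -0.995, 0.0], [0.0, -0.0, -1.0]]
force: [0.4, -0.2, 0.8]
gripper_width: 0.0339
grip_force: 0.0
```

```bash
cat > lev.py <<'E'
from h import *
import sys
for n in ("wrist","top"):
    im,d,W=cloud(n)
    if n=="wrist": save(sys.argv[1],im); np.savez("lev.npz",im=im,W=W)
    D=W-np.array([.492,-.037,.1]); xs=D@XS; ys=D@YSv; zs=D[...,2]
    k=(abs(xs)<.032)&(abs(ys)<.092)&(abs(zs-.0205)<.005)&((abs(ys)<.034)|(abs(xs)>.025))&~(np.hypot(xs,ys)<.02)
    A=np.c_[xs[k],ys[k],np.ones(k.sum())]
    w=np.ones(len(A),bool)
    for _ in range(5):
        s=np.linalg.lstsq(A[w],zs[k][w],rcond=None)[0]; e=zs[k]-A@s; w=abs(e)<.003
    print(n,k.sum(),"slope x deg",np.degrees(s[0]),"slope y",np.degrees(s[1]),"h",s[2])
    t=(abs(xs)<.03)&(abs(ys)<.03)&(zs>.045)&(zs<.09)
    for lo,hi in((.045,.056),(.058,.075),(.075,.09)):
        q=t&(zs>lo)&(zs<hi); print(lo,q.sum(),xs[q].mean(),ys[q].mean())
    # rotor angle rel to worktop check: base plane slope
    b=(abs(xs)<.06)&(abs(ys)<.14)&(abs(W[...,2]-.012)<.004); A=np.c_[xs[b],ys[b],np.ones(b.sum())]; s=np.linalg.lstsq(A,W[...,2][b],rcond=None)[0]; print("base slope",np.degrees(s[:2]),s[2])
E
python3 lev.py w4.png
```

```text
wrist 3988 slope x deg 2.90617969447236 slope y -0.006068867052215932 h 0.019720572555555732
0.045 166 -0.002610129864405803 0.003632225801350329
0.058 9 -0.005391553536074404 0.004342010012900008
0.075 90 -0.0029628316701662883 0.0034937438392491716
base slope [ 0.0047 -0.0385] 0.011880659303883968
top 185 slope x deg 3.1006969234236985 slope y 0.5897103070859055 h 0.020646211029695872
0.045 4 -0.0019781031582214084 0.009857653197546052
0.058 11 -0.004873682448054039 0.0082375822145393
0.075 5 -0.0035198070163289 0.006221308072881328
base slope [-0.0841 -0.0229] 0.012467865381010036
```

View pics/w4.png

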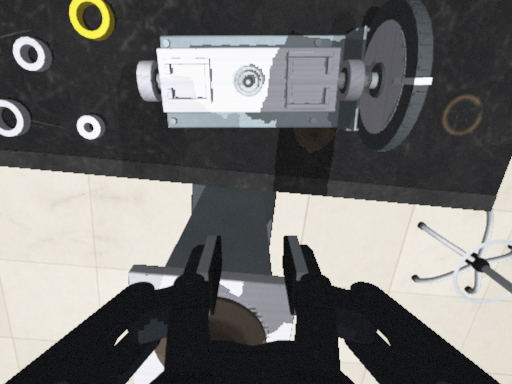

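The cradle floor slope is 2.9° (both cameras agree), so the rotor stands at -2.9°. A 4.5 mm pinch-nudge should correct it.

Run:
```python
from h import *
go(np.array([.507,-.1872,.156])-.0022*XS,5.4)
```

```text
shift mm [ 93.7 149.5 155. ] roll -0.02 yaw now 5.4 j7 -1.46 t 12.75
```

>>> play_rows(targets=[[[0,0.04,0],0],[[0,0.04,0],0],[[0,0.04,0],0],[[0.04,0.0295,0],0],[[0.04,0,0],0],[[0.0137,0,0.03],0],[[0,0,0.04],0],[[0,0,0.04],0],[[0,0,0.03],0],[[0,0,0.015],0],[[0,0,0],0],[[0,0,0],0]])

```text
clock: 13.95
ee_pos: [0.5046, -0.1877, 0.1564]
tool_rot: [[0.996, 0.093, -0.001], [0.093, -0.996, 0.0], [-0.001, -0.0, -1.0]]
force: [0.8, -0.3, 0.3]
gripper_width: 0.0342
grip_force: 0.0
```

>>> play_rows(targets=[[[0,0,0],0],[[0,0,0],0],[[0,0,0],0],[[0,0,0],0],[[0.0015,0,0],0],[[0.0015,0,0],0],[[0.0015,0,0],0],[[0,0,0],0],[[0,0,0],0]], fingers=0)

```text
clock: 14.85
ee_pos: [0.5075, -0.1875, 0.1578]
tool_rot: [[0.996, 0.093, -0.002], [0.093, -0.996, -0.002], [-0.002, 0.002, -1.0]]
force: [-7.1, -1.9, 14.6]
gripper_width: 0.0131
grip_force: 61.8
```

>>> play_rows(targets=[[[0,0,0],0],[[0,0,0],0],[[0,0,0],0],[[0,0,-0.03],0],[[0,0,-0.03],0],[[-0.04,0,-0.04],0],[[-0.04,-0.04,-0.04],0],[[-0.03,-0.04,0],0],[[0,-0.04,0],0],[[0,-0.03,0],0],[[0,0,0],0],[[0,0,0],0]], fingers=0.4)

```text
clock: 16.05
ee_pos: [0.4022, -0.0567, 0.2809]
tool_rot: [[0.995, 0.096, 0.001], [0.096, -0.995, -0.0], [0.0, 0.001, -1.0]]
force: [0.1, -1.5, -0.1]
gripper_width: 0.0341
grip_force: 0.0
```

```bash
python3 lev.py w5.png
```

```text
wrist 4721 slope x deg 1.3327709897012008 slope y 0.005575253870007231 h 0.0197149623563542
0.045 203 -0.0010619799599407007 0.0030265856928344383
0.058 19 -0.0009486636990630724 0.0014099084649063557
0.075 114 -0.0008858056184665393 0.003463658856456975
base slope [ 0.0453 -0.0312] 0.011897728384570682
top 230 slope x deg 1.0249019976503235 slope y -0.37903129087934545 h 0.021097391866739344
0.045 5 0.0003498261196976868 0.005101107272155317
0.058 6 -0.004577957515855367 0.008669238511304455
0.075 5 -0.0020362060214598105 0.006687303954452745
base slope [-0.1232 -0.1277] 0.012707168037292927
```

>>> play_rows(targets=[[[0,0.04,0],0],[[0,0.04,0],0],[[0,0.04,0],0],[[0.038,0.03,0],0],[[0.04,0,0],0],[[0.03,0,0.03],0],[[0,0,0.04],0],[[0,0,0.04],0],[[0,0,0.034],0],[[0,0,0],0],[[0,0,0],0]])

```text
clock: 17.25
ee_pos: [0.5227, -0.196, 0.136]
tool_rot: [[0.996, 0.094, -0.004], [0.094, -0.996, 0.002], [-0.003, -0.002, -1.0]]
force: [-2.1, 4.5, -2.9]
gripper_width: 0.0342
grip_force: 2.3
```

>>> play_rows(targets=[[[0,0,0],0],[[0,0,0],0],[[0,0,0],0],[[0,0,0],0],[[0.0015,0,0],0],[[0.0015,0,0],0],[[0.0008,0,0],0],[[0,0,0],0],[[0,0,0],0]], fingers=0)

```text
clock: 18.15
ee_pos: [0.5236, -0.1858, 0.1369]
tool_rot: [[0.995, 0.101, -0.01], [0.101, -0.995, 0.011], [-0.009, -0.012, -1.0]]
force: [-14.2, 31.5, 3.5]
gripper_width: 0.0133
grip_force: 60.7
```

>>> play_rows(targets=[[[0,0,0],0],[[0,0,0],0],[[0,0,0],0],[[0,0,-0.03],0],[[0,0,-0.03],0],[[-0.04,0,-0.04],0],[[-0.04,-0.04,-0.04],0],[[-0.03,-0.04,0],0],[[0,-0.04,0],0],[[0,-0.03,0],0],[[0,0,0],0],[[0,0,0],0]], fingers=0.4)

```text
clock: 19.35
ee_pos: [0.4218, -0.0673, 0.2629]
tool_rot: [[0.996, 0.094, 0.004], [0.094, -0.996, -0.002], [0.004, 0.002, -1.0]]
force: [0.1, 0.3, 0.3]
gripper_width: 0.0343
grip_force: 0.0
```

```bash
python3 lev.py w6.png
```

```text
wrist 4926 slope x deg -0.7726902198025428 slope y 0.014539369877420112 h 0.019702387380950644
0.045 235 0.0021439988742806763 0.0025810852608896743
0.058 31 0.002836109370263338 0.0005818489165246046
0.075 125 0.0021354516038554015 0.0031545312891845603
base slope [ 0.0098 -0.0112] 0.01188975233947714
top 250 slope x deg 0.5414732561808971 slope y 0.14524159788865287 h 0.021152250108213536
0.045 8 -0.0015794188192011643 0.0066015165107364895
0.058 10 -0.0016129959607842984 0.007547319442214956
0.075 7 0.00021697875738203257 0.00654152689464372
base slope [ 0.1487 -0.1389] 0.01277856516895603
```

Rotor now within about 0.8° of upright; wrist camera agrees with the pinch position along the grip axis. Now to the large collar, with the tool turned so the fingers close across the cradle (stand x).

>>> play_rows(targets=[[[0,-0.03,0],0],[[0.002,-0.035,0],0],[[0.002,-0.035,0],0],[[0.002,-0.035,0],0],[[0.002,-0.035,0],0],[[0.002,-0.035,0],0],[[0.002,-0.035,0],0],[[0.002,-0.035,0],0],[[0.002,-0.032,0],0],[[0,0,0],0]], fingers=1)

```text
clock: 20.45
ee_pos: [0.4079, 0.2441, 0.2613]
tool_rot: [[0.995, 0.097, -0.0], [0.097, -0.995, 0.003], [0.0, -0.003, -1.0]]
force: [0.1, -0.6, 0.2]
gripper_width: 0.0853
grip_force: 0.0
```

>>> play_rows(targets=[[[0,0,0],-7.5],[[0,0,0],-7.5],[[0,0,0],-7.5],[[0,0,0],-7.5],[[0,0,0],-7.5],[[0,0,0],-7.5],[[0,0,0],-7.5],[[0,0,0],-7.5],[[0,0,0],-7.5],[[0,0,0],-7.5],[[0,0,0],-7.5],[[0,0,0],-7.5],[[0,0,0],0],[[0,0,0],0]])

```text
clock: 21.85
ee_pos: [0.4085, 0.2395, 0.2609]
tool_rot: [[-0.088, 0.996, -0.0], [0.996, 0.088, -0.0], [-0.0, -0.0, -1.0]]
force: [-0.7, 0.1, -0.6]
gripper_width: 0.0852
grip_force: 0.0
```

```bash
cat > ring.py <<'E'
from h import *
import sys
def rings(n="wrist",pic=None):
    im,d,W=cloud(n)
    if pic: save(pic,im)
    Z=W[...,2]; sat=cv2.cvtColor(im,cv2.COLOR_RGB2HSV)[...,1]
    m=((Z>0.012)&(Z<0.026)&(W[...,0]>.3)&(W[...,0]<.72)).astype(np.uint8)
    nn,l,st,ce=cv2.connectedComponentsWithStats(m,connectivity=4)
    for i in range(1,nn):
        if st[i,4]<60: continue
        k=l==i; zt=np.percentile(Z[k],80); k&=Z>zt-.0035
        xy=W[k][:,:2]; mr=cv2.minAreaRect((xy*1000).astype(np.float32))
        c,R=cv2.minEnclosingCircle((xy*1000).astype(np.float32))
        print("px",ce[i].round(),st[i,4],"encl c",np.round(c,1),"R",round(R,1),"mean",(xy.mean(0)*1000).round(1),"rect",np.round(mr[0],1),np.round(mr[1],1),round(mr[2],1),"z",round(zt,4),"sat",sat[k].mean().round())
if __name__=="__main__":
    rings("wrist",sys.argv[1]); go([0.407,.3226,.1],95.4)
E
python3 ring.py w7.png
```

```text
px [254.  12.] 535 encl c [393.4 423.1] R 26.1 mean [394.6 411.7] rect [394.3 412.1] [52.2 23.3] 4.9 z 0.0174 sat 159.0
px [334.  26.] 1386 encl c [491.8 405.4] R 26.8 mean [490.5 404.5] rect [489.7 402.2] [42.7 43.9] 60.1 z 0.0224 sat 13.0
px [501.  40.] 352 encl c [695.9 409. ] R 14.7 mean [693.7 407.9] rect [693.6 408.7] [ 4.8 29.5] 5.9 z 0.0222 sat 32.0
px [259.  94.] 883 encl c [409.6 320.5] R 26.9 mean [409.3 321.2] rect [409.4 320.9] [52.9 52.6] 76.4 z 0.0173 sat 8.0
px [323. 138.] 602 encl c [500.8 272.7] R 21.8 mean [500.5 273.1] rect [500.6 272.5] [41.7 41.6] 8.2 z 0.0174 sat 5.0
px [250. 185.] 423 encl c [408.1 199.1] R 17.8 mean [408.2 199.8] rect [408.2 199.3] [34.5 34.3] 51.4 z 0.0172 sat 12.0
px [351. 202.] 681 encl c [554.4 185.9] R 27.1 mean [554.5 186.8] rect [554.6 186.2] [52.9 52.9] 7.3 z 0.0173 sat 179.0
px [321. 265.] 96 encl c [533.7  76.3] R 18.9 mean [530.7  78.8] rect [531.9  76.1] [36.9 17.7] 89.7 z 0.0152 sat 25.0
px [426. 265.] 181 encl c [694.5  95. ] R 13.2 mean [692.9  96.8] rect [692.2  95.4] [26.4  6.5] 80.3 z 0.022 sat 26.0
px [290. 261.] 183 encl c [481.   78.4] R 22.5 mean [478.5  85. ] rect [479.2  84. ] [45.  12.1] 17.3 z 0.0221 sat 16.0
px [267. 335.] 62 encl c [459.3 -68.4] R 15.7 mean [460.4 -67.2] rect [461.6 -66.8] [15.2 31.4] 36.2 z 0.0128 sat 29.0
shift mm [ 82.6   6.1 160.9] roll -0.3 yaw now 95.1 j7 -0.76 t 21.9
```

View pics/w7.png

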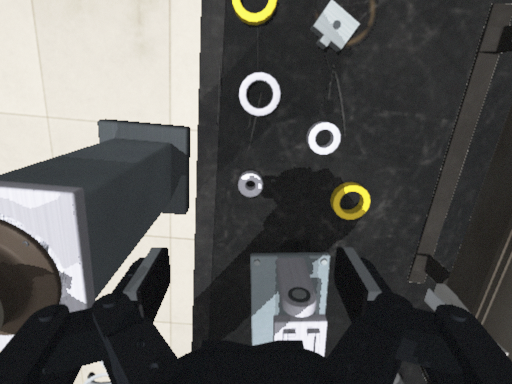

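The wrist view shows the large collar at (259,94), medium (323,138), small (250,185) and block (334,26). Diameters 53/42/34.5 fit the spec. The yellow rings at (254,12) and (351,202) are left alone, and the block's 43x44 outline including the key means it is the wide one. Grasping the large collar.

>>> play_rows(targets=[[[0.04,0.004,0.03],0],[[0.0408,0.0041,0.03],0],[[0,0,0.04],0],[[0,0,0.04],0],[[0,0,0.04],0],[[0,0,0.03],0],[[0,0,0.02],0],[[0,0,0.01],0],[[0,0,0.01],0],[[0,0,0],0],[[0,0,0],0]], fingers=1)

```text
clock: 23.0
ee_pos: [0.4085, 0.3214, 0.0122]
tool_rot: [[-0.094, 0.996, 0.001], [0.996, 0.094, 0.001], [0.0, 0.001, -1.0]]
force: [0.4, 0.6, -0.6]
gripper_width: 0.0854
grip_force: 0.0
```

Run:
```python
from h import *
go([.4095,.3207,0],95.4)
```

```text
shift mm [-0.8  0.9 12.2] roll -0.03 yaw now 95.4 j7 -1.25 t 23.0
```

>>> play_rows(targets=[[[-0.0008,0.0009,0.006],0],[[0,0,0.005],0],[[0,0,0],0]])

```text
clock: 23.3
ee_pos: [0.4091, 0.32, 0.0001]
tool_rot: [[-0.094, 0.996, -0.0], [0.996, 0.094, -0.0], [-0.0, -0.0, -1.0]]
force: [0.4, -0.0, 0.1]
gripper_width: 0.0854
grip_force: 0.0
```

>>> play_rows(targets=[[[0,0,0],0],[[0,0,0],0],[[0,0,0],0],[[0,0,0],0],[[0,0,0],0]], fingers=0)

```text
clock: 23.8
ee_pos: [0.4092, 0.3205, 0.0014]
tool_rot: [[-0.094, 0.996, 0.001], [0.996, 0.094, -0.0], [-0.0, 0.001, -1.0]]
force: [-1.7, -1.7, 9.9]
gripper_width: 0.0521
grip_force: 60.7
```

>>> play_rows(targets=[[[0,0,-0.03],0],[[0,0,-0.04],0],[[0,0,-0.04],0],[[0,0,-0.04],0],[[0,0,-0.04],0],[[-0.03,0,-0.03],0],[[-0.04,0,-0.02],0],[[-0.04,0,0],0],[[-0.04,0,0],0],[[-0.04,0,0],0],[[-0.04,0,0],0],[[-0.04,0,0],0],[[-0.04,0,0],0],[[0,0,0],0]])

```text
clock: 25.2
ee_pos: [0.4382, 0.006, 0.2401]
tool_rot: [[-0.086, 0.996, -0.001], [0.996, 0.086, -0.002], [-0.002, -0.001, -1.0]]
force: [-0.8, 0.3, -0.6]
gripper_width: 0.0514
grip_force: 63.2
```

Run:
```python
from h import *
print(r.observe()["gripper_width"])
go([.4927,-.0338,.26],95.4)
```

```text
0.05138778560388438
shift mm [-44.4  50.8 -19.8] roll -0.44 yaw now 95.0 j7 -0.19 t 25.2
```

>>> play_rows(targets=[[[-0.03,0.011,-0.01],0],[[-0.035,0.011,-0.01],0],[[-0.035,0.011,0],0],[[-0.03,0.01,0],-0.4],[[0,0,0],0],[[0,0,0],0]])

```text
clock: 25.8
ee_pos: [0.4932, -0.1132, 0.2602]
tool_rot: [[-0.101, 0.995, -0.001], [0.995, 0.101, 0.001], [0.001, -0.0, -1.0]]
force: [-0.9, 0.3, -0.8]
gripper_width: 0.0519
grip_force: 63.2
```

```bash
cat > arb.py <<'E'
from h import *
import sys
im,d,W=cloud("wrist"); save(sys.argv[1],im)
D=W-np.array([.4927,-.0338,.1]); xs=D@XS; ys=D@YSv; zs=D[...,2]
for lo,hi in((.036,.040),(.054,.058),(.058,.073),(.073,.079),(.079,.085)):
    q=(np.hypot(xs,ys)<.022)&(zs>lo)&(zs<hi)
    if q.sum()>8: c,R=cv2.minEnclosingCircle((np.c_[xs[q],ys[q]]*1000).astype(np.float32)); print(lo,q.sum(),"mean",xs[q].mean()*1e3,ys[q].mean()*1e3,"encl",c,R)
k=(abs(xs)<.032)&(abs(ys)<.092)&(abs(zs-.0205)<.005)&((abs(ys)<.034)|(abs(xs)>.025))&~(np.hypot(xs,ys)<.02)
A=np.c_[xs[k],ys[k],np.ones(k.sum())]
w=np.ones(len(A),bool)
for _ in range(5):
    s=np.linalg.lstsq(A[w],zs[k][w],rcond=None)[0]; e=zs[k]-A@s; w=abs(e)<.003
print(k.sum(),"tilt",np.degrees(s[:2]),s[2])
# pocket walls (top z ~ 28): extents
q=(zs>.0255)&(zs<.031)&(abs(xs)<.034)&(abs(ys)>.036)&(abs(ys)<.1)
for sgn in(1,-1):
    t=q&(ys*sgn>0); 
    if t.sum()>30:
        mr=cv2.minAreaRect((np.c_[xs[t],ys[t]]*1000).astype(np.float32)); print("pocket",sgn,t.sum(),mr)
go([.4927,-.0338,.19],95.4)
E
python3 arb.py w8.png
```

```text
0.036 449 mean -0.5304230518549072 0.351107890663239 encl (0.5329700708389282, -0.23642024397850037) 14.832234382629395
0.054 320 mean 0.32931258991735385 0.18698241336714724 encl (0.8305713534355164, -0.06841711699962616) 9.827282905578613
0.073 83 mean 0.6856133159191121 0.03887075993752612 encl (0.8968672752380371, -0.14145676791667938) 4.889165878295898
0.079 55 mean 1.1750957845547592 -0.0903409478727136 encl (1.2440004348754883, 0.20827676355838776) 3.266160249710083
5074 tilt [-0.8436 -0.0053] 0.01971941628089532
pocket 1 833 ((0.038341522216796875, 58.363670349121094), (44.52490997314453, 35.977596282958984), 0.13247722387313843)
pocket -1 892 ((0.6851062774658203, -63.72450256347656), (56.478397369384766, 46.19286346435547), 0.4014755189418793)
shift mm [78.1  7.6 70.4] roll 0.46 yaw now 95.9 j7 0.02 t 25.85
```

View pics/w8.png

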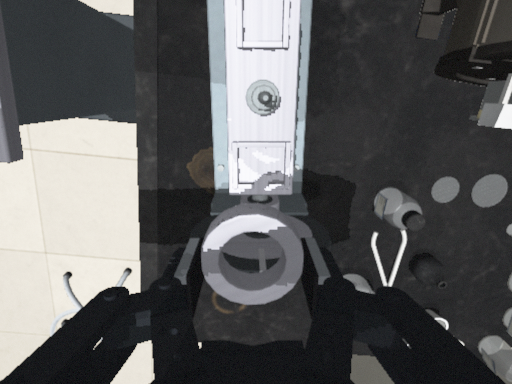

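The view shows the collar held level at (252,253) and the arbor at (263,97), with pockets on both sides. The arbor circles fit radii 14.8/9.8/4.9 mm, as they should. A quick check of the held collar's centre against the TCP, then lowering.

```bash
cat > held.py <<'E'
from h import *
import sys
Ro,Ri,h=map(float,sys.argv[1:4])  # mm
o=r.observe(); im,d,W=cloud("wrist"); R=np.array(o["tool_rot"]); T=(W-o["ee_pos"])@R*1000
k=(T[...,2]>-22)&(T[...,2]<-10)&(np.hypot(T[...,0],T[...,1])<Ro+8)
rr=np.hypot(T[...,0],T[...,1]); k&=(rr>Ri-6)&(abs(T[...,1])<Ro*0.85)
zt=np.median(T[k][:,2]); k&=abs(T[...,2]-zt)<2
p=T[k][:,:2]
from scipy.optimize import least_squares
f=lambda c:np.maximum(np.hypot(*(p-c).T)-Ro,0)+np.maximum(Ri-np.hypot(*(p-c).T),0)
s=least_squares(f,[0,0]); print(k.sum(),"ring centre rel TCP (tool mm)",s.x,"top z",zt,"cost",s.cost)
E
python3 held.py 27 17 17
```

```text
4189 ring centre rel TCP (tool mm) [ 1.0655 -1.0428] top z -14.941472430823717 cost 2.490999708941794
```

>>> play_rows(targets=[[[0.03,0.004,0],0],[[0.03,0.004,0],0],[[0.0169,0.0012,0.02],0],[[0,0,0.03],0.46],[[0,0,0.018],0],[[0,0,0],0],[[0,0,0],0]])

```text
clock: 26.6
ee_pos: [0.4947, -0.0352, 0.1931]
tool_rot: [[-0.095, 0.995, 0.0], [0.995, 0.095, 0.0], [0.0, 0.0, -1.0]]
force: [1.1, 0.6, -0.1]
gripper_width: 0.052
grip_force: 63.2
```

Run:
```python
from h import *
# target: arbor (camera) minus held offset
o=r.observe();R=np.array(o["tool_rot"])
go(np.array([.4933,-.0337,.122])-R@np.array([1.07e-3,-1.04e-3,0]),95.4)
```

```text
shift mm [ 0.5 -0.2 71.1] roll 0.04 yaw now 95.4 j7 -0.21 t 26.6
```

>>> play_rows(targets=[[[0.0005,-0.0002,0.01],0],[[0,0,0.01],0],[[0,0,0.01],0],[[0,0,0.01],0],[[0,0,0.01],0],[[0,0,0],0]])

```text
clock: 27.2
ee_pos: [0.4935, -0.0358, 0.1409]
tool_rot: [[-0.093, 0.996, -0.003], [0.996, 0.093, 0.0], [0.001, -0.003, -1.0]]
force: [0.2, 0.2, -0.7]
gripper_width: 0.0515
grip_force: 63.2
```

>>> play_rows(targets=[[[0,0,0.006],0],[[0,0,0.005],0],[[0,0,0.005],0],[[0,0,0.003],0],[[0,0,0],0]])

```text
clock: 27.7
ee_pos: [0.4942, -0.0357, 0.1231]
tool_rot: [[-0.093, 0.996, -0.001], [0.996, 0.093, 0.0], [0.0, -0.001, -1.0]]
force: [-0.2, -0.8, -0.7]
gripper_width: 0.0516
grip_force: 63.2
```

>>> play_rows(targets=[[[0,0,0.001],0],[[0,0,0],0]])

```text
clock: 27.9
ee_pos: [0.4946, -0.0357, 0.1226]
tool_rot: [[-0.093, 0.996, 0.0], [0.996, 0.093, -0.0], [-0.0, 0.0, -1.0]]
force: [0.5, -0.6, -0.8]
gripper_width: 0.0517
grip_force: 63.2
```

>>> play_rows(targets=[[[0,0,0],0],[[0,0,0],0],[[0,0,0],0],[[0,0,0],0],[[0,0,-0.02],0],[[0,0,-0.03],0],[[0,0,-0.04],0],[[0,0,-0.04],0],[[0.03,0.01,-0.02],0],[[0.04,0.005,0],0],[[0.04,0.005,0],0],[[0.04,0.005,0],0],[[0.04,0.005,0],0],[[0.03,0,0],0],[[0,0,0],0]], fingers=0.9)

```text
clock: 29.4
ee_pos: [0.5023, 0.1914, 0.2729]
tool_rot: [[-0.1, 0.995, -0.0], [0.995, 0.1, 0.003], [0.003, 0.0, -1.0]]
force: [0.5, 0.7, 0.2]
gripper_width: 0.0769
grip_force: 0.0
```

```bash
python3 ring.py w9.png | awk '/shift/||/R 2[12]/||/R 1[78]/||/rect/&&/0.022/'
```

```text
px [258.  95.] 630 encl c [501.1 272.4] R 21.9 mean [501.1 273. ] rect [501.6 272.3] [42.3 42.5] 5.9 z 0.0174 sat 7.0
px [186. 143.] 452 encl c [408.4 199. ] R 17.8 mean [408.7 199.4] rect [408.5 199.1] [34.6 34. ] 49.2 z 0.0173 sat 7.0
px [232. 224.] 126 encl c [481.   84.8] R 20.9 mean [480.7  86. ] rect [480.9  86. ] [41.8  2.5] 3.9 z 0.0226 sat 14.0
px [258. 265.] 81 encl c [530.   16.2] R 17.1 mean [528.9  13.6] rect [529.4  15.8] [32.1 17.9] 81.0 z 0.0129 sat 29.0
shift mm [142.6 -82.4 172.7] roll 0.21 yaw now 95.6 j7 -0.63 t 29.45
```

>>> play_rows(targets=[[[0.04,0.0035,0.03],0],[[0.0408,0.0035,0.03],0],[[0,0,0.04],0.2],[[0,0,0.04],0],[[0,0,0.04],0],[[0,0,0.03],0],[[0,0,0.02],0],[[0,0,0.015],0],[[0,0,0.01],0],[[0,0,0],0],[[0,0,0],0]])

```text
clock: 30.55
ee_pos: [0.5038, 0.2666, 0.0187]
tool_rot: [[-0.089, 0.996, 0.001], [0.996, 0.089, 0.0], [0.0, 0.001, -1.0]]
force: [0.3, 0.3, 0.2]
gripper_width: 0.0768
grip_force: 0.0
```

Run:
```python
from h import *
go([.5012,.2725,0.004],95.4)
```

```text
shift mm [ 6.1 -2.1 14.7] roll -0.27 yaw now 95.1 j7 -1.02 t 30.55
```

>>> play_rows(targets=[[[0.0061,-0.0021,0.003],-0.27],[[0,0,0.006],0],[[0,0,0.0055],0],[[0,0,0],0],[[0,0,0],0]])

```text
clock: 31.05
ee_pos: [0.5005, 0.2723, 0.0033]
tool_rot: [[-0.094, 0.996, -0.0], [0.996, 0.094, -0.0], [-0.0, -0.0, -1.0]]
force: [0.3, -0.4, -0.1]
gripper_width: 0.077
grip_force: 0.0
```

>>> play_rows(targets=[[[0,0,0],0],[[0,0,0],0],[[0,0,0],0],[[0,0,0],0],[[0,0,0],0]], fingers=0)

```text
clock: 31.55
ee_pos: [0.5009, 0.2725, 0.0043]
tool_rot: [[-0.094, 0.996, 0.001], [0.996, 0.094, -0.0], [-0.0, 0.001, -1.0]]
force: [-1.1, -1.2, 6.8]
gripper_width: 0.0414
grip_force: 59.8
```

>>> play_rows(targets=[[[0,0,-0.03],0],[[0,0,-0.04],0],[[0,0,-0.04],0],[[0,0,-0.04],0],[[0,0,-0.04],0],[[-0.03,0,-0.04],0],[[-0.035,-0.003,-0.025],0],[[-0.04,-0.004,0],0],[[-0.04,-0.004,0],0],[[-0.04,-0.004,0],0],[[-0.04,-0.004,0],0],[[-0.04,-0.004,0],0],[[-0.04,-0.004,0],0],[[-0.04,-0.004,0],0],[[-0.04,-0.004,0],0],[[0,0,0],0],[[0,0,0],0]])

```text
clock: 33.25
ee_pos: [0.5018, -0.115, 0.2584]
tool_rot: [[-0.092, 0.996, -0.0], [0.996, 0.092, 0.0], [0.0, -0.0, -1.0]]
force: [0.2, 0.8, 0.1]
gripper_width: 0.041
grip_force: 61.1
```

Run:
```python
from h import *
o=r.observe();print(o["gripper_width"],o["ee_pos"])
go([.4933,-.115,.26],95.4)
```

```text
0.04097753974301897 [ 0.5018 -0.115   0.2584]
shift mm [ 0.8 -8.5 -1.6] roll -0.13 yaw now 95.3 j7 -0.01 t 33.25
```

```bash
python3 arb.py w10.png; python3 held.py 22 12 17
python3 - <<'E'
from h import *
im,d,W=cloud("wrist")
D=W-np.array([.4933,-.0337,.12]); xs=D@XS; ys=D@YSv; zs=D[...,2]; rr=np.hypot(xs,ys)
k=(rr>.0175)&(rr<.026)&(zs>.01); print("collar top z",np.percentile(zs[k],[5,50,95]))
A=np.c_[xs[k],ys[k],np.ones(k.sum())]; s=np.linalg.lstsq(A,zs[k],rcond=None)[0]; print(np.degrees(s[:2]),s[2])
E
```

```text
0.036 1158 mean -1.5750118196241112 2.012392242456389 encl (-0.004427568521350622, -0.024585185572504997) 21.977590560913086
0.054 343 mean 0.6501166134930789 -0.026565828748934494 encl (0.7491507530212402, -0.12855751812458038) 9.84699821472168
0.073 85 mean 0.9713698757591717 0.09684612094301143 encl (0.9988804459571838, -0.03251688554883003) 4.8553147315979
0.079 55 mean 1.1744614675039353 -0.13760289774748788 encl (1.0984565019607544, -0.20496296882629395) 3.1045777797698975
3588 tilt [-0.8555 -0.0579] 0.019697914951603016
pocket 1 786 ((-0.07243728637695312, 56.61174011230469), (44.60631561279297, 32.40329360961914), 0.15042288601398468)
pocket -1 913 ((0.6687870025634766, -64.10091400146484), (56.54536819458008, 46.77487564086914), 0.6154080629348755)
shift mm [80.4 -1.7 68.6] roll 0.01 yaw now 95.4 j7 -0.01 t 33.3
3157 ring centre rel TCP (tool mm) [ 1.0517 -1.1312] top z -12.204575678769604 cost 1.3938810854150159
collar top z [0.0151 0.0166 0.0179]
[-0.8128  0.0523] 0.016560041058900327
```

The large collar is home (top 16.6 mm above the floor, same tilt as the cradle). Aligning and threading the medium.

>>> play_rows(targets=[[[0.03,0,0],0],[[0.03,0,0],0],[[0.0193,0.0002,0.02],0],[[0,0,0.03],0],[[0,0,0.016],0],[[0,0,0],0],[[0,0,0],0]])

```text
clock: 34.1
ee_pos: [0.4951, -0.0341, 0.1931]
tool_rot: [[-0.096, 0.995, 0.0], [0.995, 0.096, 0.0], [0.0, 0.0, -1.0]]
force: [0.4, -0.3, -0.6]
gripper_width: 0.0414
grip_force: 61.1
```

Run:
```python
from h import *
o=r.observe();R=np.array(o["tool_rot"])
go(np.array([.4927,-.0338,.1428])+.0008*XS-.0001*YSv-R@np.array([1.05e-3,-1.13e-3,0]),95.4)
```

```text
shift mm [-0.6 -0.4 50.3] roll 0.12 yaw now 95.5 j7 -0.22 t 34.1
```

>>> play_rows(targets=[[[-0.0006,-0.0004,0.01],0],[[0,0,0.01],0],[[0,0,0.01],0],[[0,0,0.008],0],[[0,0,0],0]])

```text
clock: 34.6
ee_pos: [0.4937, -0.036, 0.1532]
tool_rot: [[-0.094, 0.996, -0.002], [0.996, 0.094, 0.0], [0.001, -0.002, -1.0]]
force: [0.2, 1.1, 0.7]
gripper_width: 0.0409
grip_force: 61.1
```

>>> play_rows(targets=[[[0,0,0.005],0],[[0,0,0.004],0],[[0,0,0.003],0],[[0,0,0],0],[[0,0,0],0]])

```text
clock: 35.1
ee_pos: [0.4946, -0.0358, 0.1425]
tool_rot: [[-0.094, 0.996, 0.0], [0.996, 0.094, -0.0], [-0.0, 0.0, -1.0]]
force: [0.4, -0.2, -0.0]
gripper_width: 0.0415
grip_force: 61.1
```

>>> play_rows(targets=[[[0,0,0],0],[[0,0,0],0],[[0,0,0],0],[[0,0,0],0],[[0,0,-0.02],0],[[0,0,-0.03],0],[[0,0,-0.04],0],[[0.02,-0.01,-0.03],0],[[0.035,-0.015,0],0],[[0.035,-0.015,0],0],[[0.035,-0.015,0],0],[[0.035,-0.017,0],0],[[0,0,0],0],[[0,0,0],0]], fingers=0.8)

```text
clock: 36.5
ee_pos: [0.4076, 0.117, 0.2628]
tool_rot: [[-0.096, 0.995, 0.001], [0.995, 0.096, -0.001], [-0.001, 0.001, -1.0]]
force: [1.2, -0.6, 0.1]
gripper_width: 0.0685
grip_force: 0.0
```

```bash
python3 ring.py w11.png | awk '/shift/||/R 1[78]/'
python3 - <<'E'
from h import *
o=r.observe();print(o["ee_pos"]);go([.4084,.1990,.004],95.4)
E
```

```text
px [259.  94.] 540 encl c [408.2 199. ] R 17.8 mean [408.2 199.1] rect [408.3 199.1] [34.2 34.7] 51.6 z 0.0173 sat 7.0
shift mm [205.8  18.4 162.5] roll 0.02 yaw now 95.4 j7 -0.41 t 36.55
[0.408  0.1161 0.2626]
shift mm [ 82.6   8.1 258.6] roll 0.02 yaw now 95.4 j7 -0.41 t 36.55
```

>>> play_rows(targets=[[[0.04,0.004,0.02],0],[[0.0425,0.004,0.02],0],[[0,0,0.04],0],[[0,0,0.04],0],[[0,0,0.04],0],[[0,0,0.03],0],[[0,0,0.03],0],[[0,0,0.015],0],[[0,0,0.01],0],[[0,0,0],0],[[0,0,0],0]])

```text
clock: 37.65
ee_pos: [0.4084, 0.1994, 0.0178]
tool_rot: [[-0.094, 0.996, 0.0], [0.996, 0.094, 0.0], [0.0, 0.0, -1.0]]
force: [0.5, 1.1, 0.2]
gripper_width: 0.0682
grip_force: 0.0
```

Run:
```python
from h import *
go([.4083,.1990,.0045],95.4)
```

```text
shift mm [-0.4 -0.2 13.3] roll -0.02 yaw now 95.4 j7 -1.08 t 37.65
```

>>> play_rows(targets=[[[-0.0004,0,0.007],0],[[0,0,0.006],0],[[0,0,0],0]])

```text
clock: 37.95
ee_pos: [0.4078, 0.1988, 0.0041]
tool_rot: [[-0.094, 0.996, -0.0], [0.996, 0.094, -0.0], [-0.0, -0.0, -1.0]]
force: [0.3, -0.4, 0.2]
gripper_width: 0.0684
grip_force: 0.0
```

>>> play_rows(targets=[[[0,0,0],0],[[0,0,0],0],[[0,0,0],0],[[0,0,0],0],[[0,0,0],0],[[0,0,0],0]], fingers=0)

```text
clock: 38.55
ee_pos: [0.4082, 0.1993, 0.0052]
tool_rot: [[-0.094, 0.996, 0.001], [0.996, 0.094, -0.0], [-0.0, 0.001, -1.0]]
force: [-1.1, -1.4, 8.5]
gripper_width: 0.033
grip_force: 58.7
```

>>> play_rows(targets=[[[0,0,-0.03],0],[[0,0,-0.04],0],[[0,0,-0.04],0],[[0,0,-0.04],0],[[0,0,-0.04],0],[[-0.03,0,-0.04],0],[[-0.035,0.006,-0.025],0],[[-0.04,0.008,0],0],[[-0.04,0.008,0],0],[[-0.04,0.008,0],0],[[-0.04,0.008,0],0],[[-0.04,0.008,0],0],[[-0.035,0.01,0],0],[[-0.021,0,0],0],[[0,0,0],0],[[0,0,0],0]])

```text
clock: 40.15
ee_pos: [0.4937, -0.1149, 0.2594]
tool_rot: [[-0.094, 0.996, -0.0], [0.996, 0.094, 0.001], [0.001, -0.0, -1.0]]
force: [0.3, 0.3, -1.1]
gripper_width: 0.0336
grip_force: 60.1
```

```bash
python3 arb.py w12.png; python3 held.py 18 7 17
python3 - <<'E'
from h import *
im,d,W=cloud("wrist")
D=W-np.array([.4933,-.0337,.12]); xs=D@XS; ys=D@YSv; zs=D[...,2]; rr=np.hypot(xs,ys)
k=(rr>.013)&(rr<.021)&(zs>.01); print("collar top z",np.percentile(zs[k],[5,50,95]))
o=r.observe();print(o["gripper_width"],o["ee_pos"])
E
```

```text
0.036 198 mean -3.4519778962386245 -0.5565657807442251 encl (-2.1442389488220215, 4.5832743644714355) 19.022119522094727
0.054 1492 mean -0.519641584081982 -0.5449690016233991 encl (0.28386688232421875, -1.4889452457427979) 21.432178497314453
0.073 87 mean 0.7389395130099424 0.007662981486504153 encl (0.8635720610618591, -0.05483469367027283) 4.811793327331543
0.079 54 mean 0.8025891113531706 -0.038465968883364655 encl (0.8664236068725586, 0.191952645778656) 3.139895439147949
3621 tilt [-0.7504 -0.0383] 0.019719939044575273
pocket 1 829 ((-0.10390090942382812, 57.25859069824219), (33.575313568115234, 44.51217269897461), 89.97095489501953)
pocket -1 894 ((0.5904121398925781, -64.20439910888672), (56.477935791015625, 46.791969299316406), 0.7058802247047424)
shift mm [80.   6.6 69.6] roll 0.07 yaw now 95.5 j7 -0.02 t 40.2
2402 ring centre rel TCP (tool mm) [ 0.6379 -0.9259] top z -11.284196735849754 cost 0.287257881460832
collar top z [0.0329 0.0346 0.0359]
0.03298112857919346 [ 0.4939 -0.1138  0.2598]
```

>>> play_rows(targets=[[[0.03,0.004,0],0],[[0.03,0.004,0],0],[[0.0194,0.0004,0.02],0],[[0,0,0.03],0],[[0,0,0.014],0],[[0,0,0],0],[[0,0,0],0],[[0,0,0],0]])

```text
clock: 41.1
ee_pos: [0.4956, -0.0355, 0.1967]
tool_rot: [[-0.094, 0.996, 0.002], [0.996, 0.094, -0.0], [-0.0, 0.002, -1.0]]
force: [-0.3, 0.3, 0.0]
gripper_width: 0.0331
grip_force: 60.1
```

Run:
```python
from h import *
o=r.observe();R=np.array(o["tool_rot"])
go(np.array([.4927,-.0338,.1617])+.00085*XS-R@np.array([.64e-3,-.93e-3,0]),95.4)
```

```text
shift mm [ 1.3 -1.  34.9] roll -0.02 yaw now 95.4 j7 -0.24 t 41.1
```

>>> play_rows(targets=[[[0.001,-0.0008,0.005],0],[[0,0,0.007],0],[[0,0,0.007],0],[[0,0,0.005],0],[[0,0,0],0]])

```text
clock: 41.6
ee_pos: [0.4934, -0.0345, 0.1706]
tool_rot: [[-0.094, 0.996, -0.002], [0.996, 0.094, 0.0], [0.0, -0.002, -1.0]]
force: [-0.7, 0.9, -0.3]
gripper_width: 0.0333
grip_force: 60.1
```

>>> play_rows(targets=[[[0,0,0.005],0],[[0,0,0.005],0],[[0,0,0],0],[[0,0,0],0]])

```text
clock: 42.0
ee_pos: [0.4941, -0.0344, 0.1614]
tool_rot: [[-0.094, 0.996, 0.0], [0.996, 0.094, -0.0], [-0.0, 0.0, -1.0]]
force: [1.0, 0.1, 0.4]
gripper_width: 0.0332
grip_force: 60.1
```

>>> play_rows(targets=[[[0,0,0],0],[[0,0,0],0],[[0,0,0],0],[[0,0,0],0],[[0,0,-0.02],0],[[0,0,-0.03],0],[[0,0,-0.04],0],[[0.03,0,-0.01],0],[[0.04,-0.001,0],0],[[0.04,-0.001,0],0],[[0.04,-0.001,0],0],[[0.04,-0.001,0],0],[[0.04,-0.002,0],0],[[0.04,-0.002,0],0],[[0.04,-0.002,0],0],[[0.04,-0.002,0],0],[[0.017,0,0],0],[[0,0,0],0]], fingers=0.8)

```text
clock: 43.8
ee_pos: [0.4458, 0.3329, 0.2615]
tool_rot: [[-0.099, 0.995, -0.001], [0.995, 0.099, 0.002], [0.002, -0.001, -1.0]]
force: [-0.4, -0.0, 0.4]
gripper_width: 0.0685
grip_force: 0.0
```

>>> play_rows(targets=[[[0,0,0],7],[[0,0,0],7],[[0,0,0],7],[[0,0,0],7],[[0,0,0],7],[[0,0,0],0],[[0,0,0],0]])

```text
clock: 44.5
ee_pos: [0.4478, 0.3289, 0.2615]
tool_rot: [[0.492, 0.871, 0.0], [0.871, -0.492, -0.001], [-0.0, 0.001, -1.0]]
force: [0.8, -0.3, -0.3]
gripper_width: 0.0684
grip_force: 0.0
```

```bash
cat > blk.py <<'E'
from h import *
import sys
im,d,W=cloud("wrist"); save(sys.argv[1],im); zc=float(sys.argv[2])  # top height
Z=W[...,2]; m=((abs(Z-zc)<.003)&(abs(W[...,0]-.49)<.09)&(abs(W[...,1]-.40)<.09)).astype(np.uint8)
n,l,st,ce=cv2.connectedComponentsWithStats(m,connectivity=4)
i=1+np.argmax(st[1:,4]); p=(W[l==i][:,:2]*1000).astype(np.float32)
mr=cv2.minAreaRect(p); print(st[i],"rect",mr,"mean",p.mean(0))
# width profile along each rect axis
c=np.array(mr[0])
for a in(mr[2],mr[2]+90):
    u=np.array([np.cos(np.radians(a)),np.sin(np.radians(a))]);v=np.array([-u[1],u[0]])
    s=(p-c)@u;t=(p-c)@v
    print("along",round(a,1),[(int(b),round(float(np.ptp(t[abs(s-b)<2])),1),round(float((t[abs(s-b)<2].max()+t[abs(s-b)<2].min())/2),1)) for b in range(-24,25,4) if (abs(s-b)<2).sum()>3])
go([c[0]/1e3,c[1]/1e3,.012],60)
E
python3 blk.py w13.png .0222
```

```text
[ 235   73   36   36 1068] rect ((489.70489501953125, 402.54736328125), (41.510414123535156, 43.354976654052734), 59.611812591552734) mean [490.7863 405.1178]
along 59.6 [(-20, 10.2, 0.0), (-16, 10.2, 0.1), (-12, 43.0, 0.2), (-8, 42.9, 0.2), (-4, 42.7, 0.3), (0, 42.6, 0.3), (4, 42.5, 0.4), (8, 42.4, 0.5), (12, 42.2, 0.6), (16, 43.3, -0.0), (20, 43.2, 0.1)]
along 149.6 [(-20, 33.0, -3.5), (-16, 33.0, -3.4), (-12, 32.9, -3.3), (-8, 32.9, -3.3), (-4, 40.4, 0.5), (0, 41.4, -0.0), (4, 41.5, 0.0), (8, 33.0, -4.2), (12, 32.9, -4.1), (16, 33.0, -4.1), (20, 33.0, -4.0)]
shift mm [ 84.7   0.4 249.5] roll 0.55 yaw now 60.6 j7 -1.51 t 44.55
```

View pics/w13.png

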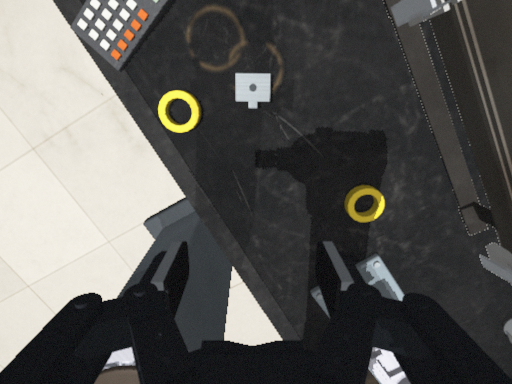

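The block, enlarged at (253,88), is confirmed as the wide one: 43x33 body, key on the near side. The gripper is already square to it. Grasping at the body centre, tips about 11 mm up so they clear the pocket walls.

>>> play_rows(targets=[[[0.04,0,0.02],0],[[0.04,0,0.02],0],[[0.0087,0.0004,0.04],0],[[0,0,0.04],0],[[0,0,0.04],0],[[0,0,0.03],0],[[0,0,0.025],0],[[0,0,0.015],0],[[0,0,0.005],0],[[0,0,0],0],[[0,0,0],0]])

```text
clock: 45.65
ee_pos: [0.4921, 0.4074, 0.0278]
tool_rot: [[0.493, 0.87, 0.001], [0.87, -0.493, 0.001], [0.002, 0.001, -1.0]]
force: [0.5, 0.2, 0.5]
gripper_width: 0.0687
grip_force: 0.0
```

Run:
```python
from h import *
go([.4917,.4060,.0085],60.5)
```

```text
shift mm [-1.5  0.3 19.3] roll -0.07 yaw now 60.4 j7 -1.75 t 45.65
```

>>> play_rows(targets=[[[-0.0015,0.0003,0.007],0],[[0,0,0.007],0],[[0,0,0.005],0],[[0,0,0],0],[[0,0,0],0]])

```text
clock: 46.15
ee_pos: [0.4909, 0.4053, 0.0073]
tool_rot: [[0.494, 0.87, -0.0], [0.87, -0.494, -0.0], [-0.0, -0.0, -1.0]]
force: [-0.4, 0.1, -0.3]
gripper_width: 0.0677
grip_force: 0.0
```

>>> play_rows(targets=[[[0,0,0],0],[[0,0,0],0],[[0,0,0],0],[[0,0,0],0],[[0,0,0],0],[[0,0,0],0]], fingers=0)

```text
clock: 46.75
ee_pos: [0.4913, 0.4058, 0.0081]
tool_rot: [[0.494, 0.87, 0.001], [0.87, -0.494, 0.001], [0.001, 0.0, -1.0]]
force: [-0.1, 0.0, 5.7]
gripper_width: 0.0422
grip_force: 62.2
```

>>> play_rows(targets=[[[0,0,-0.03],0],[[0,0,-0.04],0],[[0,0,-0.04],0],[[0,0,-0.04],0],[[0,0,-0.04],0],[[0,0,-0.04],0],[[0,0,-0.03],0],[[0,0,0],-7],[[0,0,0],-7],[[0,0,0],-7],[[0,0,0],-7],[[0,0,0],-7],[[0,0,0],0]])

```text
clock: 48.05
ee_pos: [0.491, 0.4049, 0.2668]
tool_rot: [[-0.096, 0.995, -0.001], [0.995, 0.096, -0.001], [-0.001, -0.001, -1.0]]
force: [0.6, -0.2, -1.4]
gripper_width: 0.0422
grip_force: 61.5
```

>>> play_rows(targets=[[[-0.03,-0.003,0],0],[[-0.038,-0.003,0],0],[[-0.038,-0.003,0],0],[[-0.038,-0.003,0],0],[[-0.038,-0.003,0],0],[[-0.038,-0.003,0],0],[[-0.038,-0.003,0],0],[[-0.038,-0.003,0],0],[[-0.038,-0.003,0],0],[[-0.038,-0.004,0],0],[[-0.038,-0.004,0],0],[[-0.038,-0.004,0],0],[[-0.038,-0.004,0],0],[[-0.038,-0.004,0],0],[[0,0,0],0],[[0,0,0],0]])

```text
clock: 49.65
ee_pos: [0.4934, -0.1216, 0.2672]
tool_rot: [[-0.089, 0.996, -0.0], [0.996, 0.089, 0.0], [0.001, -0.0, -1.0]]
force: [-0.7, 0.9, -1.5]
gripper_width: 0.0426
grip_force: 61.5
```

Run:
```python
from h import *
o=r.observe();print(o["gripper_width"],o["ee_pos"])
go([.4937,-.125,.265],95.4)
```

```text
0.042622102487652025 [ 0.4934 -0.1216  0.2672]
shift mm [-3.4  0.   2.2] roll -0.3 yaw now 95.1 j7 -0.03 t 49.65
```

```bash
python3 arb.py w14.png
python3 - <<'E'
from h import *
o=r.observe(); im,d,W=cloud("wrist"); R=np.array(o["tool_rot"]); T=(W-o["ee_pos"])@R*1000
k=(abs(T[...,0])<35)&(abs(T[...,1])<23.5)&(T[...,2]>-25)&(T[...,2]<-5)
zt=np.percentile(T[k][:,2],20);print("z hist",np.percentile(T[k][:,2],[5,20,50,80]))
k&=abs(T[...,2]-np.median(T[k][:,2]))<2
p=T[k][:,:2].astype(np.float32); print(k.sum(),cv2.minAreaRect(p))
for b in range(-20,21,5):
    q=p[abs(p[:,1]-b)<1.5]; 
    if len(q): print(b,q[:,0].min().round(1),q[:,0].max().round(1))
D=W-np.array([.4933,-.0337,.12]); xs=D@XS; ys=D@YSv; zs=D[...,2]; rr=np.hypot(xs,ys)
k=(rr>.008)&(rr<.017)&(zs>.03); print("small top z",np.percentile(zs[k],[5,50,95]))
print(o["ee_pos"])
E
```

```text
0.036 37 mean -12.011534416197929 15.34518862161514 encl (-10.112642288208008, 11.021233558654785) 16.117286682128906
0.054 408 mean -6.953452302960901 -0.6256671103420418 encl (0.42077207565307617, -1.1861951351165771) 21.368932723999023
0.058 1085 mean 2.6338393497813826 -1.7550928972086979 encl (1.9724626541137695, -1.9770448207855225) 17.821393966674805
0.073 483 mean -0.16367160575880343 -1.2009622593954623 encl (1.4555410146713257, -1.857747197151184) 17.085594177246094
0.079 53 mean 1.043253449810142 -0.18942684993843922 encl (1.4195213317871094, -0.19390323758125305) 3.5510900020599365
3393 tilt [-0.9126 -0.0226] 0.019712724695023987
pocket 1 721 ((-0.06292152404785156, 54.71785354614258), (44.50371170043945, 29.335405349731445), 0.39971837401390076)
pocket -1 879 ((0.7017803192138672, -64.07766723632812), (56.676307678222656, 46.68385696411133), 0.4025892913341522)
shift mm [86.2  7.1 77.5] roll -0.13 yaw now 95.3 j7 -0.03 t 49.7
z hist [-16.8785 -14.1188 -13.5259 -12.9116]
5233 ((-2.3986682891845703, 0.09812355041503906), (46.91493606567383, 42.4471435546875), 89.57017517089844)
-20 -15.0 18.4
-15 -15.1 18.6
-10 -15.5 18.7
-5 -23.7 18.7
0 -23.4 18.8
5 -23.4 18.6
10 -14.9 18.7
15 -15.1 18.7
20 -15.1 18.7
small top z [0.05   0.0526 0.0538]
[ 0.4935 -0.1203  0.2675]
```

View pics/w14.png

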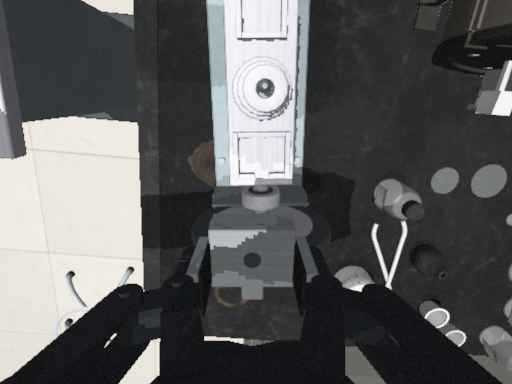

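The view shows the stacked collars at (265,88), with heights 52.6, 34.6 and 16.6, all home. The wide block is held square at (252,250) with its key toward the wheel, and the wide pocket is at (263,155). Working out the shift and camera clearance.

Run:
```python
from h import *
o=r.observe();R=np.array(o["tool_rot"]);c=r.camera_info("wrist")
print("cam rel tool mm",R.T@(c["eye"]-o["ee_pos"])*1000)
im,d,W=cloud("wrist"); T=(W-o["ee_pos"])@R*1000
k=(T[...,0]>-13)&(T[...,0]<17)&(abs(T[...,1])<30)&(abs(T[...,2]+13.5)<2.5)
for a in range(-10,18,5):
    q=T[k&(abs(T[...,0]-a)<1.5)]; y=np.sort(q[:,1]); print(a,len(y),y[:3],y[-3:])
go(np.array([.4927,-.0338,.150])+.0006*XS-.0641*YSv-R@np.array([1.8e-3,0,0]),95.4)
```

```text
cam rel tool mm [  81.8987   -0.8294 -142.1927]
-10 400 [-22.3419 -22.3048 -22.2381] [20.2137 20.2547 20.2816]
-5 407 [-22.3093 -22.3064 -22.295 ] [20.2778 20.3185 20.3738]
0 425 [-22.3232 -22.2836 -22.2128] [20.2239 20.2611 20.2885]
5 457 [-22.3623 -22.3246 -22.1909] [29.6529 29.6562 29.7288]
10 579 [-28.7112 -28.6982 -28.457 ] [26.6888 26.7197 26.7222]
15 477 [-22.7036 -22.6622 -22.6371] [20.6535 20.6969 20.7384]
shift mm [ 19.4   7.6 117.7] roll 0.05 yaw now 95.5 j7 -0.03 t 49.8
```

>>> play_rows(targets=[[[0.0194,0.0086,0],0],[[0,0,0.03],0],[[0,0,0.04],0],[[0,0,0.03],0],[[0,0,0.0177],0],[[0,0,0],0],[[0,0,0],0],[[0,0,0],0]])

```text
clock: 50.6
ee_pos: [0.5014, -0.1001, 0.1512]
tool_rot: [[-0.095, 0.995, 0.002], [0.995, 0.095, -0.0], [-0.001, 0.002, -1.0]]
force: [0.3, 0.9, -0.4]
gripper_width: 0.0424
grip_force: 61.5
```

Run:
```python
from h import *
for _ in range(3):
    o=r.observe();R=np.array(o["tool_rot"])
    go(np.array([.4927,-.0338,.1285])+.0006*XS-.0641*YSv-R@np.array([1.8e-3,-1e-3,0]),95.4)
    r.grab_frame("top")
```

```text
shift mm [ 1.  -0.9 22.7] roll 0.05 yaw now 95.4 j7 -0.2 t 50.6
shift mm [ 1.2 -0.8 22.7] roll 0.03 yaw now 95.4 j7 -0.2 t 50.65
shift mm [ 1.4 -0.6 22.6] roll 0.01 yaw now 95.4 j7 -0.2 t 50.7
```

>>> play_rows(targets=[[[0.0013,-0.0007,0.005],0],[[0,0,0.004],0],[[0,0,0],0],[[0,0,0],0]])

```text
clock: 51.15
ee_pos: [0.4995, -0.0994, 0.1407]
tool_rot: [[-0.094, 0.996, -0.0], [0.996, 0.094, 0.0], [0.0, -0.0, -1.0]]
force: [-0.7, 0.1, 0.1]
gripper_width: 0.0423
grip_force: 61.5
```

Run:
```python
from h import *
for _ in range(2):
    o=r.observe();R=np.array(o["tool_rot"])
    go(np.array([.4927,-.0338,.1285])+.0006*XS-.0641*YSv-R@np.array([1.8e-3,-1e-3,0]),95.4)
    r.grab_frame("top")
```

```text
shift mm [ 0.1  1.  12.2] roll 0.02 yaw now 95.4 j7 -0.21 t 51.15
shift mm [ 0.1  0.9 12.3] roll 0.01 yaw now 95.4 j7 -0.21 t 51.2
```

>>> play_rows(targets=[[[0.0001,0.0009,0.002],0],[[0,0,0.002],0],[[0,0,0.002],0],[[0,0,0.002],0],[[0,0,0],0]])

```text
clock: 51.75
ee_pos: [0.5003, -0.0992, 0.1325]
tool_rot: [[-0.094, 0.996, -0.001], [0.996, 0.094, 0.0], [0.0, -0.001, -1.0]]
force: [-0.0, 0.2, -1.3]
gripper_width: 0.0424
grip_force: 61.5
```

>>> play_rows(targets=[[[0,0,0.001],0],[[0,0,0.001],0],[[0,0,0.001],0],[[0,0,0.0005],0],[[0,0,0],0]])

```text
clock: 52.25
ee_pos: [0.5005, -0.0992, 0.1292]
tool_rot: [[-0.094, 0.996, -0.0], [0.996, 0.094, 0.0], [0.0, -0.0, -1.0]]
force: [-0.7, 0.0, -1.7]
gripper_width: 0.0424
grip_force: 61.5
```

>>> play_rows(targets=[[[0,0,0],0],[[0,0,0],0],[[0,0,0],0],[[0,0,0],0],[[0,0,-0.02],0],[[0,0,-0.03],0],[[0,0,-0.04],0],[[0,0,-0.04],0],[[-0.03,-0.003,-0.02],0],[[-0.03,0,0],0],[[-0.01,0,0],0],[[0,0,0],0],[[0,0,0],0]], fingers=0.7)

```text
clock: 53.55
ee_pos: [0.5039, -0.1679, 0.2789]
tool_rot: [[-0.095, 0.995, -0.001], [0.995, 0.095, 0.001], [0.001, -0.001, -1.0]]
force: [-0.3, -0.3, 0.5]
gripper_width: 0.0596
grip_force: 0.0
```

```bash
cat > fin.py <<'E'
from h import *
im,d,W=cloud("wrist"); save("w15.png",im[:,100:420])
D=W-np.array([.4927,-.0338,.12]); xs=D@XS*1e3; ys=D@YSv*1e3; zs=D[...,2]*1e3
rr=np.hypot(xs-.6,ys)
for n,a,b,z0,z1 in(("large",22.5,26,10,25),("med",18.5,21,28,40),("small",8,16.5,45,60)):
    k=(rr>a)&(rr<b)&(zs>z0)&(zs<z1); A=np.c_[xs[k],ys[k],np.ones(k.sum())]; s=np.linalg.lstsq(A,zs[k],rcond=None)[0]; print(n,k.sum(),"top",s[2],"tilt",np.degrees(s[:2]))
k=(abs(xs)<26)&(ys<-40)&(ys>-92)&(zs>17)&(zs<28); A=np.c_[xs[k],ys[k]+64,np.ones(k.sum())]; s=np.linalg.lstsq(A,zs[k],rcond=None)[0]
print("block top",s[2],"tilt",np.degrees(s[:2]),cv2.minAreaRect(np.c_[xs[k],ys[k]].astype(np.float32)))
k=(abs(xs)<30)&(abs(ys)<92)&(abs(zs)<3)&((ys>20)|(abs(xs)>29))&(rr>29); A=np.c_[xs[k],ys[k],np.ones(k.sum())]; s=np.linalg.lstsq(A,zs[k],rcond=None)[0]; print("floor",k.sum(),s[2],np.degrees(s[:2]))
print(r.observe()["force"])
E
python3 fin.py
```

```text
large 490 top 16.6627045813077 tilt [-0.9576 -1.803 ]
med 262 top 34.47090816171915 tilt [-0.8548 -1.8432]
small 1145 top 52.60952172519931 tilt [-0.915  -0.3901]
block top 21.71682023213814 tilt [-0.922   0.0446] ((0.6704483032226562, -68.76976013183594), (41.082759857177734, 43.79997253417969), 89.37809753417969)
floor 517 -0.28039459857038695 [-0.8303 -0.125 ]
[0.4053 0.1334 0.0281]
```

View pics/w15.png

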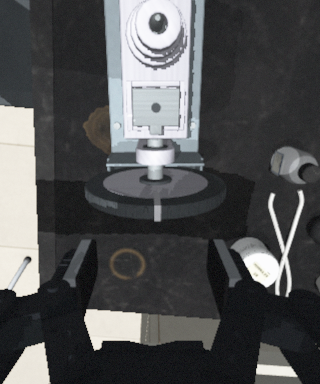

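The picture shows the stack at (157,22), the block flat in the wide pocket at (156,108) with its key in the slot, and the mark at the top of the wheel (157,205). Heights are 16.7/34.5/52.6 for the collars and 21.7 for the block, tilts match the cradle, and the rotor is within 1° of upright. No narrow block shows in any view. Handing in.

```bash
python3 -c "
from bench import r
print(r.close_job())"
```

```text
the job is handed in; nothing more can be done
None
```

The job is handed in at about 54 s: the mark stands up to within 1°, all three collars are home on the arbor, the wide block is seated flat with its key in the slot, everything is let go, and no narrow block appeared in any view.

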